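Load the bottle shaker

TASK

Get the ink ready for shaking: pull the shaker's tray out to its near stop, lift off the dust cover and lay it flat on the grey board, then stand every small dropper bottle from the rack upright in the tray's pockets. With all of them in, push the tray fully home under the hood, the bottles still standing; leave the slim bottle in its place in the rack.

Things in the scene. Friction and masses are not known exactly. Their poses are not given: they have to be found in the camera images.
- shaker: bench bottle shaker, fixed: grey base 390 (x) x 142 (y) x 12 mm with two rails, white hood at its far end. Origin: centre of the base's underside, on the table; +x runs along the rails into the hood, away from the robot. The hood spans x +15 to +175 mm, full width; underside 106, top 134 mm above the table.
- sled (a joint): slide of the shaker's tray, m: 0 = fully home under the hood (far stop), 0.19 = fully out towards the robot (near stop, whole tray clear of the hood). Hard stops at both ends; friction about 2 N plus 6 N per m/s; stays where it is left.
- post_top (a point): centre of the top of the tray's black upright pull post (18 mm diameter, moves with the tray), 105 mm above the table; the tongue it stands on has its top 26 mm above the table. The post's axis is 60 mm in front of the tray's front edge. Axes as the shaker's.
- tray_floor (a point): centre of the inner floor of the sliding tray, 25 mm above the table; moves with it, axes as the shaker's. Tray 168 (x) x 118 (y) mm outside, walls 3 mm thick, 18 mm high above this floor. Dividers 3 mm thick, 12 mm high make 3 by 2 pockets, each about 51 x 54 mm: centres x = -54, 0, +54, y = -29, +29 mm.
- cover: loose grey dust cover, at first on the tray's rim, under the hood: plate 172 (x) x 122 (y) x 5 mm, a step 148 x 98 x 4 mm beneath sits inside the rim; about 0.16 kg. Origin: centre of the plate's underside (43 mm above the table on the tray, 4 mm above the board's top on the board). Black bar handle on top along its x: 70 long, 12 wide, its top 31 mm above the origin.
- board: flat grey board, 280 (x) x 210 (y) x 12 mm, fixed on the table to the right of the shaker. Origin: centre of its underside; x along its long side.
- rack: wooden bottle rack, fixed: one row of six stalls 37 mm wide at y = -100, -60, -20, 20, 60, 100 mm; base 60 (x) x 250 (y), stall floor 8 mm above the table. Origin: centre of underside. Thin partitions between stalls rise to 60 mm above the table, the rails in front and behind only to 26 mm, so fingers fit only one in front and one behind (closing along the rack's x).
- slim: slim straight bottle with a white cap, 24 mm diameter, 94 mm tall, in one of the rack's stalls; it is no dropper bottle and stays there. Origin: centre of its underside; z up.
- dropper1: small ink dropper bottle, 73 mm tall, about 0.04 kg: round body of 29 mm diameter up to 49 mm, then a cap of 22 mm diameter from 49 to 73 mm, the place to grip. Stands in one of the rack's stalls at the start, or absent. Origin: centre of its underside; z up.
- dropper2: small ink dropper bottle, 73 mm tall, about 0.04 kg: round body of 29 mm diameter up to 49 mm, then a cap of 22 mm diameter from 49 to 73 mm, the place to grip. Stands in one of the rack's stalls at the start, or absent. Origin: centre of its underside; z up.
- dropper3: small ink dropper bottle, 73 mm tall, about 0.04 kg: round body of 29 mm diameter up to 49 mm, then a cap of 22 mm diameter from 49 to 73 mm, the place to grip. Stands in one of the rack's stalls at the start, or absent. Origin: centre of its underside; z up.
- dropper4: small ink dropper bottle, 73 mm tall, about 0.04 kg: round body of 29 mm diameter up to 49 mm, then a cap of 22 mm diameter from 49 to 73 mm, the place to grip. Stands in one of the rack's stalls at the start, or absent. Origin: centre of its underside; z up.
- dropper5: small ink dropper bottle, 73 mm tall, about 0.04 kg: round body of 29 mm diameter up to 49 mm, then a cap of 22 mm diameter from 49 to 73 mm, the place to grip. Stands in one of the rack's stalls at the start, or absent. Origin: centre of its underside; z up.

How it is judged:
By the outcome, as a careful person would: the job done as asked, in the order asked, and still so for the second after the job is handed in, with the robot touching nothing.
Of dropper1, dropper2, dropper3, dropper4, dropper5 only 3 to 5 are there at a start; the rules pass over those that are not, and their reading is None.
At some moment in a run one of cover may be knocked a few centimetres aside while the robot is not near it.
Once in a run the grip may slacken for a moment while it holds something.
It also fails if it takes over 200 s, if anything falls off the work surface, if the arm or the gripper's body presses on something with over 40 N, if the wrist force passes 120 N, or if a joint passes its speed limit or range.

ROBOT

A 6-joint arm with a two-finger parallel gripper is mounted at the origin on a cart in front of the work surface, level with it; the furniture and walls round the work are solid. World frame = base frame: x ahead of the robot, y to its left, z up, the work surface at z = 0. Lengths are in m, angles in rad, forces in N, time in s.
With the tool pointing down it reaches from about 0.375 to 0.975 m from the base axis. Payload 3.8 kg.
Tool frame: the origin (TCP) lies between the finger pads; the fingertips stand 22 mm ahead of it and the grasp point (between the pads) lies 3 mm ahead of it; z points along the fingers, y is the line along which they close (so a half turn about z gives the same grasp; the last joint's range is limited). The gripper opens to 88 mm and grips with 3 to 60 N. Pads are 18 mm wide; open, the fingers measure 123 mm over their backs; the gripper's body (75 mm by 187 mm) begins 45 mm behind the grasp point.
Start: joints at [-0.037, 0.264, 1.604, -0, 1.274, -0.037], TCP at [0.675, -0, 0.261] pointing down, gripper open.
Joint ranges: [-2.63, 2.63], [-0.94, 2.18], [0.31, 2.57], [-1.31, 4.45], [0, 2.66], [-2.55, 2.55]. Speed limits (rad/s): [2.57, 2.57, 3.14, 3.14, 3.14, 3.14].

INTERFACE

Orientations are given as a unit quaternion [x, y, z, w].
In Python, from station import manip, read_camera, camera_model gives the robot as it stands (manip), with the cameras as plain functions.
- The arm moves only by the shell command python3 inch.py 'ROWS' [OPENING] [FORCE]. ROWS is a JSON object with one list for each field, all of the same length, 1 to 5, a row being the entries at one place: x, y, z (the shift in m), rz (a turn about the tool's z in rad); each row is the pose to reach, as a shift and turn from the pose commanded when the command began, along the tool's axes at that moment; what a row does not reach only later rows make up. A row lasts 1/12 s, in which the tool goes at most 0.0417 m and 0.125 rad, less where a joint would pass 70% of its speed; a pose out of reach is approached as far as the arm can. OPENING is the finger opening in m, set as the command begins (- or left out keeps the last). The fingers move at their own pace and stop on an object; FORCE is the grip in N (left out, the last holds). Time passes only in rows, so rows that do not move let the fingers close. It prints the time, the measured TCP pose, the force, the opening and the grip force at its end. Input that does not fit is refused with a message, and nothing moves.
- manip.observe(): the state, without advancing time (a new reading comes with each control period).
- read_camera(name): name is "scene" or "side" or "wrist"; returns the picture (480x640x3 uint8, blue, green, red); there is no depth.
- camera_model(name): a dict with "fx", "fy", "cx", "cy" (pixels), "rvec" (rotation vector, rad) and "tvec" (3), from world to camera coordinates, as OpenCV has them. Camera axes: x right, y down, z forward; pixel columns grow to the right and rows downward; lengths in m; the calibration is good to about 2 mm. A picture is of the moment at which its call begins: read the wrist's pose just before it. camera_model takes no time and is no camera call; for the wrist camera it gives the pose at the moment of the call.
- manip.sign_off(): hands the job in; it is judged then, once.
The state is a dict: "time_s": time; "q": joint angles; "qvel": joint speeds; "joint_efforts": joint torques, N m; "tool_pos": TCP position; "eef_rot": TCP orientation; "ft_force": force on the tool from outside, world axes, zero at the start; "moment": the same for the moment, N m; "grip_width": finger opening in m; "grasp_force": force on a finger pad.
Only numpy, scipy, OpenCV 4.12 (cv2) and the standard library are available. Lean on these libraries where they do the work, as an engineer would, in place of code of your own. Each camera call takes 0.05 s, during which the arm holds its last target. There are 200 camera calls.

## Working session

There is one attempt and no reset: what is moved stays moved. The work goes in short steps, Python scripts to look and compute and a shell command to move; the robot and the scene stay as the last step left them, time stands still between calls to the robot, and variables do not carry over. Pictures are saved under pics/ and viewed, at most 14 in all, crops included, and the job is handed in when it is done.

```bash
ls; mkdir -p pics; python3 - <<'E'
from station import manip, read_camera, camera_model
import cv2
print(manip.observe())
for n in ("scene","side","wrist"):
    m=camera_model(n); print(n,m)
    cv2.imwrite(f"pics/{n}0.png",read_camera(n))
E
```

```text
inch.py
pics
station.py
{'time_s': 0.0, 'q': array([-3.69326424e-02,  2.64749058e-01,  1.60534350e+00, -4.75781775e-05,
        1.27371283e+00, -3.68841485e-02]), 'qvel': array([ 0.00126814,  0.00166558,  0.0008619 ,  0.00068918,  0.00190716,
       -0.00052629]), 'joint_efforts': array([-9.59501231e-04, -5.02113855e+01, -3.56871557e+01,  7.25938403e-02,
        2.92220683e-02, -1.93505334e-04]), 'tool_pos': array([ 6.74344978e-01, -1.41696310e-05,  2.59407189e-01]), 'eef_rot': array([ 0.70711855,  0.70709414, -0.00076958, -0.00079518]), 'ft_force': array([-0.06349306,  0.11306224, -0.52836427]), 'moment': array([ 0.03133771, -0.06584286, -0.04735258]), 'grasp_force': 0.0, 'grip_width': 0.08838706096841084}
scene {'fx': 456.1459379039045, 'fy': 456.1459379039045, 'cx': 320.7880539501543, 'cy': 231.7832681471278, 'rvec': array([ 1.13055477, -2.27838647,  1.06708034]), 'tvec': array([0.33724545, 0.38744665, 0.69750437])}
side {'fx': 588.7310360478089, 'fy': 588.7310360478089, 'cx': 334.3163671861894, 'cy': 235.30750570076032, 'rvec': array([ 1.99350723,  0.05907933, -0.01422166]), 'tvec': array([-0.60765823,  0.04655362,  1.63340247])}
wrist {'fx': 356.317073909148, 'fy': 356.317073909148, 'cx': 314.76972808293374, 'cy': 242.23891794371607, 'rvec': array([-2.84299754e+00, -1.84863424e-03,  1.96432639e-03]), 'tvec': array([-0.67359377, -0.04182296,  0.38966873])}
```

View pics/scene0.png

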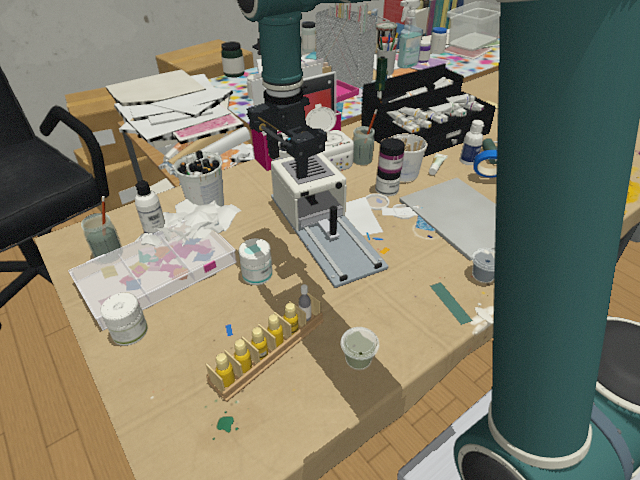

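View pics/side0.png

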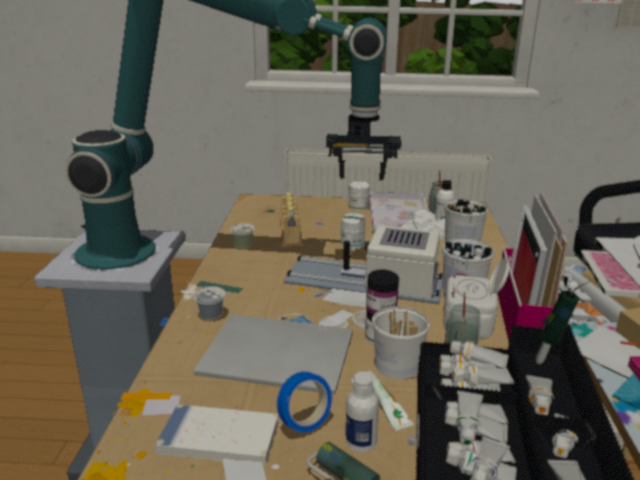

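View pics/wrist0.png

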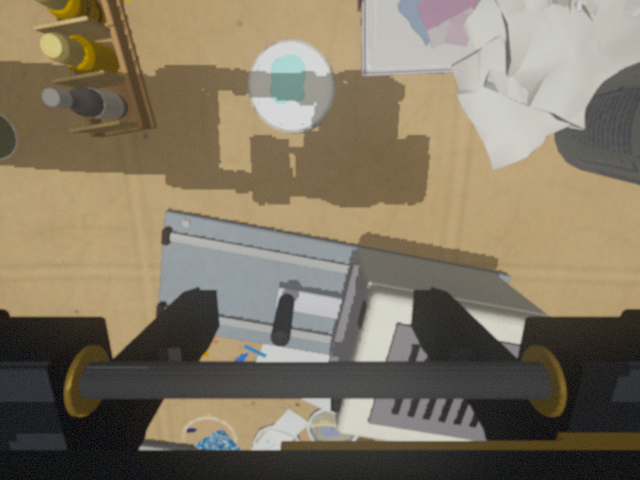

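Scene: the rack with five yellow droppers, caps at about (224,360), (242,345), (259,332), (275,322), (291,311), and the grey slim bottle at (305,295) in the right-end stall. The shaker's near corners are at (328,283) and (386,266), and the post at (333,210). Side: board corners at about (231,317), (352,336), (331,386), (198,372). Wrist: base's near-left corner at (167,210), far-left at (508,272).

```bash
cat > h.py <<'E'
import numpy as np, cv2
from station import manip, read_camera, camera_model
def ray(m,uv):
    R,_=cv2.Rodrigues(np.array(m["rvec"])); t=np.array(m["tvec"])
    d=R.T@np.array([(uv[0]-m["cx"])/m["fx"],(uv[1]-m["cy"])/m["fy"],1]); return -R.T@t,d
def at(m,uv,z):
    c,d=ray(m,uv); return (c+d*(z-c[2])/d[2]).round(4)
def proj(m,P):
    K=np.array([[m["fx"],0,m["cx"]],[0,m["fy"],m["cy"]],[0,0,1.]])
    return cv2.projectPoints(np.array(P,float).reshape(-1,3),np.array(m["rvec"]),np.array(m["tvec"]),K,None)[0].reshape(-1,2)
def pose(o,yaw,P):
    c,s=np.cos(yaw),np.sin(yaw); P=np.array(P,float)
    return P@np.array([[c,s,0],[-s,c,0],[0,0,1]])+np.array([o[0],o[1],0])
E
python3 - <<'E'
from h import *
S,D,W=[camera_model(n) for n in("scene","side","wrist")]
print("shaker",at(W,(167,210),.012),at(W,(508,272),.012),at(S,(328,283),.012),at(S,(386,266),.012))
print("post",at(S,(333,207),.105),at(W,(290,285),.105),at(D,(347,241),.105))
for p in [(231,317),(352,336),(331,386),(198,372)]: print("board",at(D,p,.012))
for p in [(224,357),(242,342),(259,331),(275,319),(291,308)]: print("cap",at(S,p,.081))
print("slim",at(S,(305,287),.102),at(W,(57,97),.102), "cap", at(W,(57,47),.081))
print(ray(W,(320,240)))
E
```

```text
shaker [ 0.5167 -0.0035  0.012 ] [ 0.8902 -0.0736  0.012 ] [0.5253 0.0052 0.012 ] [ 0.487  -0.1342  0.012 ]
post [ 0.6423 -0.0997  0.105 ] [ 0.6529 -0.0485  0.105 ] [ 0.6433 -0.0994  0.105 ]
board [ 0.3925 -0.3254  0.012 ]
board [ 0.6645 -0.3806  0.012 ]
board [ 0.6286 -0.5491  0.012 ]
board [ 0.3701 -0.5251  0.012 ]
cap [0.4431 0.2952 0.081 ]
cap [0.4518 0.2551 0.081 ]
cap [0.4543 0.2187 0.081 ]
cap [0.4601 0.1807 0.081 ]
cap [0.4641 0.1422 0.081 ]
slim [0.4758 0.1005 0.102 ] [0.4841 0.1002 0.102 ] cap [0.4774 0.1374 0.081 ]
(array([0.67415652, 0.07537747, 0.38384549]), array([ 0.01376445, -0.28816416, -0.95761522]))
```

```bash
python3 inch.py '{"x": [-0.04,-0.08,-0.12,-0.15,-0.15],"y": [-0.03,-0.06,-0.09,-0.11,-0.11],"z": [-0.02,-0.04,-0.06,-0.08,-0.08],"rz": [0,0,0,0,0]}'; python3 - <<'E'
from h import *
print(camera_model("wrist"))
cv2.imwrite("pics/w1.png",read_camera("wrist"))
E
```

```text
time_s: 0.57
tool_pos: [0.5634, -0.1514, 0.3413]
eef_rot: [0.707, 0.707, -0.0, -0.0]
ft_force: [0.4, -0.5, -1.6]
grip_width: 0.0885
grasp_force: 0.0
{'fx': 356.317073909148, 'fy': 356.317073909148, 'cx': 314.76972808293374, 'cy': 242.23891794371607, 'rvec': array([-2.84256908e+00, -1.59324786e-03, -2.80364039e-05]), 'tvec': array([-0.5627238 , -0.21035462,  0.42229622])}
```

View pics/w1.png

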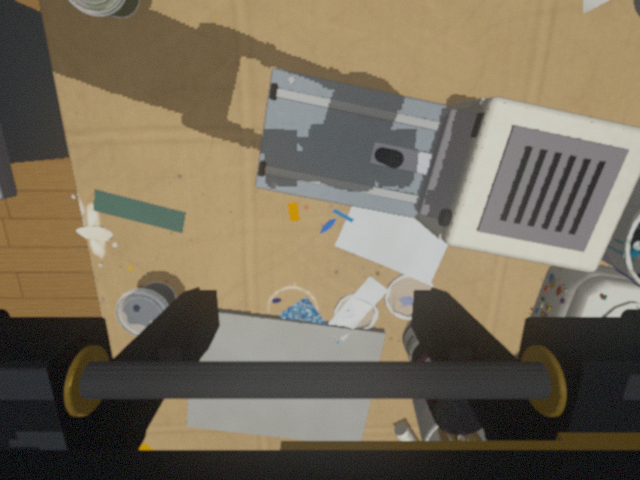

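w1: base's near corners at (272,69) and (258,187), post top at (393,157), hood's top corners at (495,99) and (448,246), board's left-edge corners at (385,331) and (219,311).

```bash
cat > fit.py <<'E'
from h import *
from scipy.optimize import least_squares
S,D=[camera_model(n) for n in("scene","side")]
W1=dict(S,fx=356.317,fy=356.317,cx=314.77,cy=242.239,rvec=[-2.84256908,-1.59e-3,-2.8e-5],tvec=[-.5627238,-.21035462,.42229622])
W0=dict(W1,rvec=[-2.84299754,-1.85e-3,1.96e-3],tvec=[-.67359377,-.04182296,.38966873])
def fit(obs,x0):
    f=lambda x:np.concatenate([(proj(m,pose(x[:2],x[2],[P]))[0]-uv) for m,uv,P in obs])
    r=least_squares(f,x0,loss="soft_l1",f_scale=2); print(r.x.round(4),f(r.x).reshape(-1,2).round(1).tolist()); return r.x
sh=fit([(W1,(272,69),(-.195,.071,.012)),(W1,(258,187),(-.195,-.071,.012)),(W1,(495,99),(.015,.071,.134)),(W1,(448,246),(.015,-.071,.134)),
 (W0,(167,210),(-.195,.071,.012)),(W0,(508,272),(.195,.071,.012)),(S,(328,283),(-.195,.071,.012)),(S,(386,266),(-.195,-.071,.012))],[.69,-.1,-.15])
print("post",at(W1,(393,157),.105),at(S,(333,207),.105),at(D,(347,241),.105))
bd=fit([(D,(231,317),(-.14,.105,.012)),(D,(352,336),(.14,.105,.012)),(D,(331,386),(.14,-.105,.012)),(D,(198,372),(-.14,-.105,.012)),(W1,(385,331),(.14,.105,.012))],[.52,-.45,-.1])
rk=fit([(S,p,(0,y,.081)) for p,y in zip([(224,357),(242,342),(259,331),(275,319),(291,308)],[.1,.06,.02,-.02,-.06])]+[(S,(305,287),(0,-.1,.102)),(W0,(57,97),(0,-.1,.102)),(W0,(57,47),(0,-.06,.081))],[.46,.2,0])
for y in (.1,.06,.02,-.02,-.06,-.1): print(pose(rk,rk[2],[0,y,0]).round(4))
E
python3 fit.py
```

```text
[ 0.6919 -0.1103 -0.1892] [[0.4, -1.9], [-2.9, 0.8], [2.1, -6.0], [0.1, 1.0], [-2.7, 0.5], [5.5, 3.1], [6.5, 1.2], [2.9, -1.7]]
post [ 0.64   -0.0991  0.105 ] [ 0.6423 -0.0997  0.105 ] [ 0.6433 -0.0994  0.105 ]
[ 0.5127 -0.4366 -0.1281] [[-1.3, -2.7], [0.5, -7.8], [4.9, 3.5], [-4.7, -0.9], [0.4, 0.4]]
[0.4629 0.1969 0.2078] [[0.4, 0.2], [0.1, 0.6], [-0.2, -2.2], [-0.5, -3.2], [-1.6, -4.5], [-1.7, -2.6], [-0.4, 1.6], [-2.9, -1.2]]
[0.4422 0.2948 0.    ]
[0.4505 0.2556 0.    ]
[0.4588 0.2165 0.    ]
[0.467  0.1774 0.    ]
[0.4753 0.1382 0.    ]
[0.4835 0.0991 0.    ]
```

```bash
cat > go.py <<'E'
# usage: go.py x y z yaw(of tool y axis, world; 'k' keep) -> prints shift in tool axes and turn
import sys; from h import *
from scipy.spatial.transform import Rotation as Rn
o=manip.observe(); R=Rn.from_quat(o["eef_rot"]).as_matrix()
d=np.array([float(a) for a in sys.argv[1:4]])-o["tool_pos"]
y=np.arctan2(R[1,1],R[0,1]); s=R.T@d
t=0 if sys.argv[4]=='k' else -((float(sys.argv[4])-y+np.pi/2)%np.pi-np.pi/2)
print("shift",s.round(4),"turn",round(t,3),"yaw",round(y,3),"q6",o["q"][5].round(2),"t",round(o["time_s"],2),"F",o["ft_force"].round(1))
E
python3 inch.py '{"x": [0.04,0.052,0.052,0.052,0.052],"y": [0.04,0.079,0.079,0.079,0.079],"z": [0.04,0.08,0.09,0.09,0.09],"rz": [-0.1,-0.22,-0.34,-0.46,-0.58]}' >/dev/null
python3 inch.py '{"x": [0,0,0,0,0],"y": [0,0,0,0,0],"z": [0,0,0,0,0],"rz": [-0.12,-0.24,-0.36,-0.48,-0.6]}' >/dev/null
python3 inch.py '{"x": [0,0,0,0,0],"y": [0,0,0,0,0],"z": [0,0,0,0,0],"rz": [-0.12,-0.21,-0.21,-0.21,-0.21]}'
python3 go.py 0.642 -0.0995 0.091 1.39
python3 - <<'E'
from h import *
m=camera_model("wrist"); print(m)
cv2.imwrite("pics/w2.png",read_camera("wrist"))
E
```

```text
time_s: 1.87
tool_pos: [0.6439, -0.0979, 0.2504]
eef_rot: [0.091, 0.996, 0.0, -0.0]
ft_force: [-0.2, 0.1, -1.1]
grip_width: 0.0886
grasp_force: 0.0
shift [ 0.0015 -0.002   0.1594] turn -0.002 yaw 1.388 q6 -1.58 t 1.87 F [-0.2  0.1 -1.1]
{'fx': 356.317073909148, 'fy': 356.317073909148, 'cx': 314.76972808293374, 'cy': 242.23891794371607, 'rvec': array([-2.22781127, -1.85512857, -0.27965946]), 'tvec': array([-0.01960885, -0.65929075,  0.18885236])}
```

View pics/w2.png

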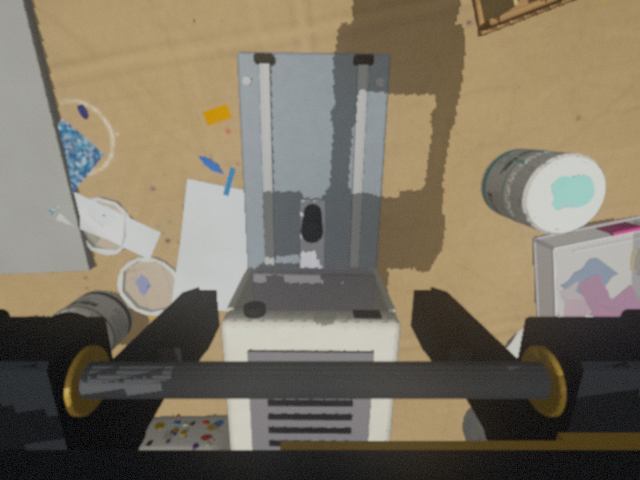

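w2: base's near corners at (239,53) and (389,53), post top at about (313,230), hood's top front corners at (223,310) and (398,310), board corner at (90,268). The shaker lies square to the tool.

```bash
cat >> fit.py <<'E'
print("---")
W2=dict(W1,rvec=[-2.22781127,-1.85512857,-.27965946],tvec=[-.01960885,-.65929075,.18885236])
sh=fit([(W2,(239,53),(-.195,-.071,.012))][:0]+[(W2,(239,53),(-.195,-.071,.012)),(W2,(389,53),(-.195,.071,.012)),(W2,(223,310),(.015,-.071,.134)),(W2,(398,310),(.015,.071,.134)),
(W1,(272,69),(-.195,.071,.012)),(W1,(258,187),(-.195,-.071,.012)),(W1,(448,246),(.015,-.071,.134)),(W0,(167,210),(-.195,.071,.012))],sh)
print("post",at(W2,(313,236),.105),"boardcorner",at(W2,(90,268),.012),pose(bd,bd[2],[.14,.105,0]))
for d in(0,.19): print("post sled",d,pose(sh,sh[2],[-.051-d,0,0]))
E
python3 fit.py | sed -n '/---/,$p'
python3 inch.py '{"x": [0.001,0.001,0.001,0.001,0.001],"y": [-0.001,-0.001,-0.001,-0.001,-0.001],"z": [0.04,0.08,0.12,0.15,0.159],"rz": [0,0,0,0,0]}' 0.06 | head -3
python3 inch.py '{"x": [0,0,0,0,0],"y": [0,0,0,0,0],"z": [0,0,0,0,0],"rz": [0,0,0,0,0]}' 0 30
python3 go.py 0.642 -0.0995 0.091 1.39
```

```text
---
[ 0.6914 -0.1095 -0.186 ] [[-3.3, -0.6], [1.9, 0.1], [-4.4, 15.0], [7.2, 15.6], [-0.4, -2.1], [-3.2, 0.6], [-0.1, 0.2], [-3.5, 0.2]]
post [ 0.6449 -0.1002  0.105 ] boardcorner [ 0.6629 -0.3509  0.012 ] [ 0.6649554  -0.35031412  0.        ]
post sled 0 [ 0.64125108 -0.1000448   0.        ]
post sled 0.19 [ 0.45452897 -0.06490431  0.        ]
time_s: 2.33
tool_pos: [0.6385, -0.098, 0.0853]
eef_rot: [0.091, 0.996, 0.001, -0.005]
time_s: 2.75
tool_pos: [0.6447, -0.0992, 0.0945]
eef_rot: [0.09, 0.996, -0.0, 0.002]
ft_force: [-0.4, -0.2, 0.7]
grip_width: 0.0287
grasp_force: 0.0
shift [ 0.0026 -0.0008  0.0035] turn -0.0 yaw 1.39 q6 -1.58 t 2.75 F [-0.4 -0.2  0.7]
```

```bash

python3 inch.py '{"x": [0,0,0],"y": [0,0,0],"z": [0,0,0],"rz": [0,0,0]}' - 30
python3 inch.py '{"x": [0.01,0.03,0.05,0.065,0.08],"y": [0,0,0,0,0],"z": [0,0,0,0,0],"rz": [0,0,0,0,0]}'
python3 inch.py '{"x": [0.02,0.04,0.06,0.08,0.09],"y": [0,0,0,0,0],"z": [0,0,0,0,0],"rz": [0,0,0,0,0]}'
python3 inch.py '{"x": [0.005,0.01,0.015,0.018,0.018],"y": [0,0,0,0,0],"z": [0,0,0,0,0],"rz": [0,0,0,0,0]}'
python3 inch.py '{"x": [0.003,0.003,0.003],"y": [0,0,0],"z": [0,0,0],"rz": [0,0,0]}'
```

```text
time_s: 3.0
tool_pos: [0.6437, -0.1004, 0.0935]
eef_rot: [0.09, 0.996, -0.001, 0.001]
ft_force: [-1.7, -5.3, 4.0]
grip_width: 0.0171
grasp_force: 30.0
time_s: 3.42
tool_pos: [0.5655, -0.0852, 0.0935]
eef_rot: [0.09, 0.996, -0.001, 0.003]
ft_force: [1.3, -1.8, 2.2]
grip_width: 0.0169
grasp_force: 30.0
time_s: 3.83
tool_pos: [0.4759, -0.0677, 0.0935]
eef_rot: [0.09, 0.996, 0.0, 0.002]
ft_force: [3.7, 1.3, 1.7]
grip_width: 0.0169
grasp_force: 30.0
time_s: 4.25
tool_pos: [0.4593, -0.0645, 0.0934]
eef_rot: [0.091, 0.996, 0.001, 0.002]
ft_force: [0.5, 4.6, 10.3]
grip_width: 0.0172
grasp_force: 30.0
time_s: 4.5
tool_pos: [0.4571, -0.0641, 0.0934]
eef_rot: [0.091, 0.996, 0.001, 0.002]
ft_force: [1.6, 3.6, 7.4]
grip_width: 0.0166
grasp_force: 30.0
```

```bash

python3 inch.py '{"x": [0.003,0.003,0.003],"y": [0,0,0],"z": [0,0,0],"rz": [0,0,0]}' | sed -n 2,4p
python3 inch.py '{"x": [0.003,0.003,0.003],"y": [0,0,0],"z": [0,0,0],"rz": [0,0,0]}' | sed -n 2,4p
```

```text
tool_pos: [0.457, -0.0641, 0.0936]
eef_rot: [0.091, 0.996, 0.0, 0.006]
ft_force: [11.3, 3.4, -3.1]
tool_pos: [0.4568, -0.064, 0.0936]
eef_rot: [0.091, 0.996, -0.0, 0.009]
ft_force: [21.5, 0.7, -12.8]
```

```bash

python3 inch.py '{"x": [-0.007,-0.007,-0.007],"y": [0,0,0],"z": [0,0,0],"rz": [0,0,0]}' | sed -n 2,4p
python3 inch.py '{"x": [0,0,0,0],"y": [0,0,0,0],"z": [0,0,0,0],"rz": [0,0,0,0]}' 0.06 | sed -n 2,5p
python3 inch.py '{"x": [0,0,0,-0.04,-0.08],"y": [0,0,0,0,0],"z": [-0.04,-0.08,-0.12,-0.16,-0.18],"rz": [0,0,0,0,0]}' 0.088 | sed -n 2,5p
python3 inch.py '{"x": [-0.04,-0.064,-0.064,-0.064,-0.064],"y": [0,0,0,0,0],"z": [0,0,0,0,0],"rz": [0,0,0,0,0]}' | sed -n 2,5p
python3 go.py .598 -.091 .25 1.38
python3 - <<'E'
from h import *
m=camera_model("wrist"); print(m["rvec"],m["tvec"])
cv2.imwrite("pics/w3.png",read_camera("wrist"))
E
```

```text
tool_pos: [0.4587, -0.0644, 0.0934]
eef_rot: [0.091, 0.996, 0.001, 0.002]
ft_force: [2.7, 4.4, 9.0]
tool_pos: [0.4549, -0.0646, 0.091]
eef_rot: [0.09, 0.996, 0.0, -0.001]
ft_force: [-0.2, 0.5, -0.4]
grip_width: 0.0415
tool_pos: [0.5198, -0.0764, 0.2663]
eef_rot: [0.09, 0.996, -0.0, 0.002]
ft_force: [1.3, -0.5, 0.1]
grip_width: 0.0747
tool_pos: [0.5817, -0.0877, 0.2614]
eef_rot: [0.09, 0.996, 0.0, -0.002]
ft_force: [-0.3, -0.2, 0.2]
grip_width: 0.0878
shift [-0.0167 -0.0003  0.0113] turn 0.01 yaw 1.39 q6 -1.58 t 6.42 F [-0.3 -0.2  0.2]
[-2.22768053 -1.85913067 -0.27752054] [-0.01701138 -0.60209191  0.21968267]
```

View pics/w3.png

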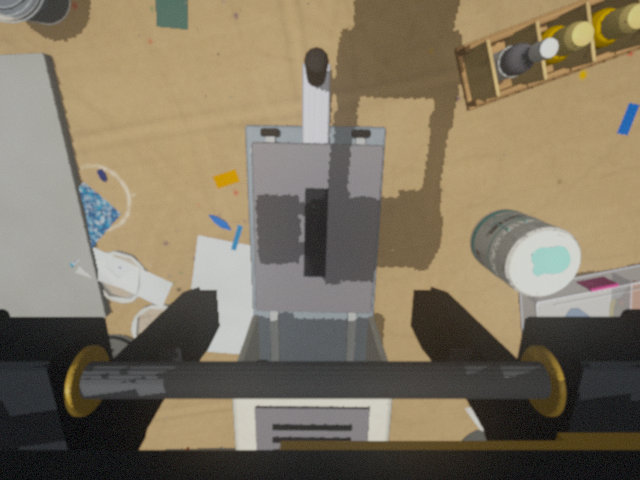

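w3: tray fully out with the cover on it. Handle runs (304–328, 188–277), cover's near corners are at (252,143) and (384,143), slim's cap at (549,46), the first droppers' caps at (578,34) and (625,18), and the post top at (316,54).

```bash
cat > W3.py <<'E'
from fit import *
W3=dict(W1,rvec=[-2.22768053,-1.85913067,-.27752054],tvec=[-.01701138,-.60209191,.21968267])
E
python3 - <<'E' | sed -n '/===/,$p'
from W3 import *
print("===")
print("handle",at(W3,(316,188),.074),at(W3,(316,277),.074),at(W3,(315.5,232),.074))
print("cov",at(W3,(252,143),.048),at(W3,(384,143),.048))
print("post",at(W3,(316,53),.105))
print("slim",at(W3,(550,46),.102),"caps",at(W3,(578,34),.081),at(W3,(625,18),.081))
E
python3 go.py .598 -.091 .066 1.38
```

```text
===
handle [ 0.5516 -0.0819  0.074 ] [ 0.6341 -0.0968  0.074 ] [ 0.5907 -0.0895  0.074 ]
cov [ 0.5045 -0.1327  0.048 ] [ 0.526  -0.0141  0.048 ]
post [ 0.453  -0.0642  0.105 ]
slim [0.4778 0.1009 0.102 ] caps [0.4712 0.1347 0.081 ] [0.4666 0.1691 0.081 ]
shift [-0.0174 -0.0003  0.1956] turn 0.01 yaw 1.39 q6 -1.58 t 6.47 F [ 0.2 -0.1 -0.3]
```

```bash

python3 inch.py '{"x": [-0.015,-0.015,-0.015,-0.015,-0.015],"y": [0,0,0,0,0],"z": [0.04,0.08,0.12,0.16,0.172],"rz": [0,0,0,0,0]}' 0.06 | sed -n 2,5p
python3 inch.py '{"x": [0,0,0,0,0],"y": [0,0,0,0,0],"z": [0.01,0.013,0.013,0.013,0.013],"rz": [0,0,0,0,0]}' | sed -n 2,5p
python3 inch.py '{"x": [0,0,0,0,0],"y": [0,0,0,0,0],"z": [0,0,0,0,0],"rz": [0,0,0,0,0]}' 0 40 | sed -n 2,6p
python3 inch.py '{"x": [0,0,0,0,0],"y": [0,0,0,0,0],"z": [0,0,0,0,0],"rz": [0,0,0,0,0]}' | sed -n 2,6p
```

```text
tool_pos: [0.5915, -0.0894, 0.0841]
eef_rot: [0.09, 0.996, 0.001, -0.006]
ft_force: [-1.1, -0.4, -0.9]
grip_width: 0.0603
tool_pos: [0.5997, -0.0909, 0.0805]
eef_rot: [0.09, 0.996, -0.0, 0.002]
ft_force: [-0.9, 0.5, 0.1]
grip_width: 0.0602
tool_pos: [0.5977, -0.0906, 0.0778]
eef_rot: [0.09, 0.996, -0.0, 0.0]
ft_force: [0.1, 0.6, -0.4]
grip_width: 0.0286
grasp_force: 0.0
tool_pos: [0.5976, -0.0905, 0.0776]
eef_rot: [0.09, 0.996, 0.0, -0.0]
ft_force: [0.6, 0.2, -0.2]
grip_width: 0.0117
grasp_force: 39.9
```

```bash

python3 inch.py '{"x": [0,0,0,0,0],"y": [0,0,0,0,0],"z": [-0.01,-0.03,-0.06,-0.09,-0.12],"rz": [0,0,0,0,0]}' | sed -n 2,6p
python3 inch.py '{"x": [0,0],"y": [0,0],"z": [0,0],"rz": [0,0]}' | sed -n 2,6p
python3 go.py .513 -.437 .197 1.39
```

```text
tool_pos: [0.597, -0.0905, 0.1989]
eef_rot: [0.09, 0.996, 0.0, -0.001]
ft_force: [1.2, -0.1, -1.2]
grip_width: 0.0118
grasp_force: 39.9
tool_pos: [0.5993, -0.0909, 0.2007]
eef_rot: [0.09, 0.996, -0.0, 0.003]
ft_force: [-0.6, 0.6, -2.6]
grip_width: 0.0121
grasp_force: 39.9
shift [ 0.0226 -0.356   0.0036] turn -0.0 yaw 1.39 q6 -1.58 t 8.72 F [-0.6  0.6 -2.6]
```

```bash

python3 inch.py '{"x": [0,0.01,0.015,0.02,0.022],"y": [-0.02,-0.05,-0.085,-0.12,-0.15],"z": [0,0,0,0,0],"rz": [0,0,0,0,0]}' | sed -n 2,6p
python3 inch.py '{"x": [0,0,0,0,0],"y": [-0.04,-0.08,-0.12,-0.155,-0.185],"z": [0,0,0,0,0],"rz": [0,0,0,0,0]}' | sed -n 2,6p
python3 inch.py '{"x": [0,0,0,0],"y": [-0.015,-0.02,-0.02,-0.02],"z": [0,0,0,0],"rz": [0,0,0,0]}' | sed -n 2,6p
python3 go.py .513 -.437 .051 1.39
```

```text
tool_pos: [0.5465, -0.2349, 0.195]
eef_rot: [0.09, 0.996, 0.001, -0.002]
ft_force: [0.8, -0.0, -2.2]
grip_width: 0.0116
grasp_force: 39.9
tool_pos: [0.5137, -0.4177, 0.1948]
eef_rot: [0.091, 0.996, 0.001, -0.002]
ft_force: [0.9, 0.3, -1.5]
grip_width: 0.0118
grasp_force: 39.9
tool_pos: [0.512, -0.4342, 0.1964]
eef_rot: [0.09, 0.996, 0.001, -0.001]
ft_force: [-0.1, 1.1, -1.3]
grip_width: 0.0113
grasp_force: 39.9
shift [-0.0017 -0.0028  0.1454] turn 0.0 yaw 1.39 q6 -2.13 t 9.88 F [-0.1  1.1 -1.3]
```

```bash

python3 inch.py '{"x": [0,0,0,0,0],"y": [0,0,0,0,0],"z": [0.03,0.06,0.09,0.115,0.13],"rz": [0,0,0,0,0]}' | sed -n 2,6p
python3 inch.py '{"x": [0,0,0,0,0],"y": [0,0,0,0,0],"z": [0.003,0.006,0.009,0.012,0.012],"rz": [0,0,0,0,0]}' | sed -n 2,6p
python3 inch.py '{"x": [0,0,0],"y": [0,0,0],"z": [0.001,0.002,0.002],"rz": [0,0,0]}' | sed -n 2,6p
```

```text
tool_pos: [0.5113, -0.432, 0.0641]
eef_rot: [0.089, 0.996, 0.002, -0.002]
ft_force: [-0.2, 1.1, -2.3]
grip_width: 0.0116
grasp_force: 39.9
tool_pos: [0.513, -0.4363, 0.057]
eef_rot: [0.09, 0.996, -0.001, 0.001]
ft_force: [-0.0, 0.0, -2.8]
grip_width: 0.0115
grasp_force: 39.9
tool_pos: [0.5123, -0.4361, 0.0542]
eef_rot: [0.09, 0.996, -0.0, 0.0]
ft_force: [-0.3, -0.9, -0.8]
grip_width: 0.0116
grasp_force: 39.9
```

```bash

python3 inch.py '{"x": [0,0,0],"y": [0,0,0],"z": [0.001,0.002,0.002],"rz": [0,0,0]}' | sed -n 2,4p
python3 inch.py '{"x": [0,0,0],"y": [0,0,0],"z": [0.001,0.002,0.002],"rz": [0,0,0]}' | sed -n 2,4p
```

```text
tool_pos: [0.5121, -0.4358, 0.0515]
eef_rot: [0.09, 0.996, 0.0, -0.0]
ft_force: [-1.0, -1.0, -0.8]
tool_pos: [0.5123, -0.4359, 0.0506]
eef_rot: [0.09, 0.996, -0.0, -0.0]
ft_force: [-1.9, 1.6, 4.5]
```

```bash

python3 inch.py '{"x": [0,0,0,0,0],"y": [0,0,0,0,0],"z": [0,0,0,0,0],"rz": [0,0,0,0,0]}' 0.06 | sed -n 4,5p
python3 inch.py '{"x": [0,0,0,0,0],"y": [0,0,0,0,0],"z": [-0.04,-0.08,-0.12,-0.16,-0.2],"rz": [0,0,0,0.1,0.2]}' 0.07 | sed -n 4,5p
python3 inch.py '{"x": [0,0,0,0,0],"y": [0.04,0.08,0.12,0.16,0.2],"z": [0,0,0,0,0],"rz": [0.12,0.24,0.36,0.48,0.6]}'  | sed -n 2,3p
python3 inch.py '{"x": [0,0,0,0,0],"y": [0,0,0,0,0],"z": [0,0,0,0,0],"rz": [0.12,0.24,0.36,0.38,0.38]}'  | sed -n 2,3p
python3 go.py .49 .12 .25 .208
python3 - <<'E'
from h import *
cv2.imwrite("pics/s1.png",read_camera("side")[200:400,150:450].repeat(2,0).repeat(2,1))
E
```

```text
ft_force: [-0.2, 0.9, -0.3]
grip_width: 0.0428
ft_force: [0.2, 0.2, -0.3]
grip_width: 0.0697
tool_pos: [0.5869, -0.2486, 0.2499]
eef_rot: [0.474, 0.881, 0.0, 0.0]
tool_pos: [0.5865, -0.25, 0.2496]
eef_rot: [0.628, 0.778, -0.0, -0.0]
shift [ 0.3821 -0.0164 -0.0004] turn 0.004 yaw 0.212 q6 -0.65 t 13.13 F [ 0.2 -0.1  1.1]
```

View pics/s1.png

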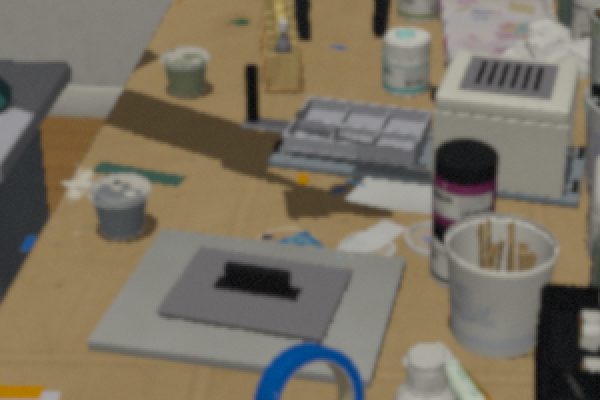

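s1: the cover lies flat and central on the board, and the tray is open and empty.

```bash

python3 inch.py '{"x": [0.04,0.08,0.12,0.16,0.2],"y": [0,0,0,0,0],"z": [0,0,0,0,0],"rz": [0,0,0,0,0]}'  | sed -n 2,3p
python3 inch.py '{"x": [0.04,0.08,0.12,0.16,0.18],"y": [-0.01,-0.016,-0.016,-0.016,-0.016],"z": [0,0,0,0,0],"rz": [0,0,0,0,0]}' | sed -n 2,3p
python3 inch.py '{"x": [0,0,0,0],"y": [0,0,0,0],"z": [0,0,0,0],"rz": [0,0,0,0]}' | sed -n 2,3p
python3 go.py .475 .138 .073 .208
python3 - <<'E'
from h import *
m=camera_model("wrist"); print(m["rvec"],m["tvec"])
cv2.imwrite("pics/w4.png",read_camera("wrist"))
E
```

```text
tool_pos: [0.5442, -0.0535, 0.2497]
eef_rot: [0.629, 0.778, 0.0, 0.0]
tool_pos: [0.4905, 0.1212, 0.25]
eef_rot: [0.628, 0.779, 0.001, -0.0]
tool_pos: [0.4921, 0.117, 0.2497]
eef_rot: [0.629, 0.777, -0.0, 0.0]
shift [ 0.0242 -0.0123  0.1767] turn 0.001 yaw 0.209 q6 -0.02 t 14.35 F [-0.2  0.2  0.1]
[-2.82801139 -0.29838574 -0.04562075] [-0.50519058 -0.02679341  0.38269929]
```

View pics/w4.png

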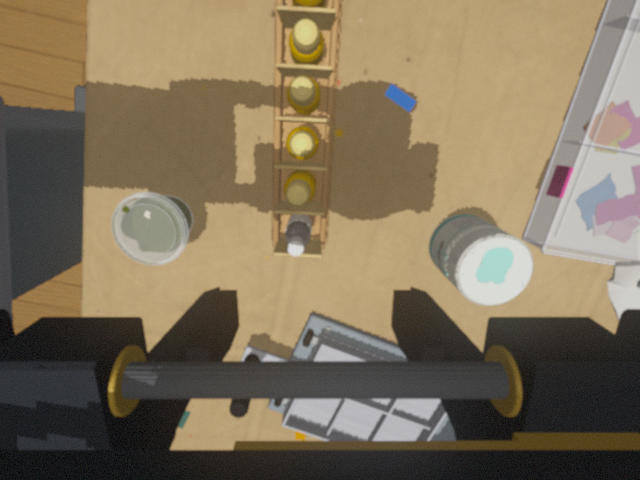

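w4: slim's cap at (296,248); dropper cap tops at about (299,191), (302,143), (303,89), (306,34), with the fifth at the top edge.

```bash
cat > W4.py <<'E'
from W3 import *
W4=dict(W1,rvec=[-2.82801139,-.29838574,-.04562075],tvec=[-.50519058,-.02679341,.38269929])
E
python3 - <<'E' | sed -n '/===/,$p'
from W4 import *
print("===")
for p,z in (((296,248),.102),((299,191),.081),((302,143),.081),((303,89),.081),((306,34),.081)): print(at(W4,p,z))
r2=fit([(W4,p,(0,y,z)) for p,y,z in (((296,248),-.1,.102),((299,191),-.06,.081),((302,143),-.02,.081),((303,89),.02,.081),((306,34),.06,.081))],rk)
for y in (.1,.06,.02,-.02,-.06,-.1): print(pose(r2,r2[2],[0,y,0]).round(4))
E
```

```text
===
[0.4796 0.1009 0.102 ]
[0.4728 0.1429 0.081 ]
[0.4676 0.1807 0.081 ]
[0.4605 0.2196 0.081 ]
[0.4553 0.2564 0.081 ]
[0.464  0.1998 0.1561] [[0.0, -0.2], [0.2, 2.9], [-0.7, 0.7], [0.5, 0.2], [-0.0, -4.4]]
[0.4485 0.2986 0.    ]
[0.4547 0.2591 0.    ]
[0.4609 0.2196 0.    ]
[0.4671 0.1801 0.    ]
[0.4734 0.1406 0.    ]
[0.4796 0.101  0.    ]
```

```bash
python3 go.py .4725 .1415 .074 .17
```

```text
shift [ 0.0282 -0.0141  0.1757] turn 0.039 yaw 0.209 q6 -0.02 t 14.4 F [-0.7 -0.   1.3]
```

```bash
python3 inch.py '{"x": [0.028,0.028,0.028,0.028,0.028],"y": [-0.014,-0.014,-0.014,-0.014,-0.014],"z": [0,0.04,0.08,0.12,0.15],"rz": [0.039,0.039,0.039,0.039,0.039]}' 0.05 | sed -n 2,5p
python3 inch.py '{"x": [0,0,0,0],"y": [0,0,0,0],"z": [0.013,0.025,0.025,0.025],"rz": [0,0,0,0]}' | sed -n 2,5p
python3 go.py .4725 .1415 .074 .17
python3 inch.py '{"x": [0,0,0,0,0],"y": [0,0,0,0,0],"z": [0,0,0,0,0],"rz": [0,0,0,0,0]}' 0 20 | sed -n 4,6p
python3 inch.py '{"x": [0,0,0],"y": [0,0,0],"z": [0,0,0],"rz": [0,0,0]}' | sed -n 2,6p
```

```text
tool_pos: [0.4711, 0.1412, 0.097]
eef_rot: [0.645, 0.764, -0.001, -0.001]
ft_force: [-0.2, -0.6, -0.1]
grip_width: 0.0501
tool_pos: [0.472, 0.1416, 0.0741]
eef_rot: [0.645, 0.764, -0.001, -0.001]
ft_force: [-0.4, -0.8, 0.6]
grip_width: 0.0503
shift [-0.0002  0.0005  0.0001] turn -0.0 yaw 0.17 q6 0.07 t 15.15 F [-0.4 -0.8  0.6]
ft_force: [-0.1, -0.5, 3.5]
grip_width: 0.0204
grasp_force: 20.9
tool_pos: [0.4728, 0.1429, 0.0756]
eef_rot: [0.644, 0.765, 0.001, 0.0]
ft_force: [-0.7, -0.5, 5.6]
grip_width: 0.0204
grasp_force: 21.2
```

```bash
python3 inch.py '{"x": [0,0,0,0,0],"y": [0,0,0,0,0],"z": [-0.01,-0.04,-0.08,-0.12,-0.145],"rz": [0,0,0,0,0]}' | sed -n 4,6p
python3 inch.py '{"x": [-0.03,-0.06,-0.09,-0.12,-0.15],"y": [0.02,0.04,0.06,0.08,0.1],"z": [0,0,0,0,0],"rz": [-0.12,-0.24,-0.36,-0.48,-0.6]}' | sed -n 4,6p
python3 inch.py '{"x": [0,0,0,0,0],"y": [0,0,0,0,0],"z": [0,0,0,0,0],"rz": [-0.12,-0.24,-0.36,-0.48,-0.6]}' | sed -n 4,6p
python3 go.py .656 -.0723 .2 1.385
```

```text
ft_force: [0.7, -0.7, 0.2]
grip_width: 0.0204
grasp_force: 20.8
ft_force: [0.4, 0.7, -0.7]
grip_width: 0.02
grasp_force: 20.8
ft_force: [-0.3, 0.6, -1.4]
grip_width: 0.0205
grasp_force: 20.9
shift [-0.0752 -0.0708  0.0195] turn -0.008 yaw 1.377 q6 -1.4 t 17.07 F [-0.3  0.6 -1.4]
```

```bash
python3 inch.py '{"x": [-0.025,-0.05,-0.075,-0.075,-0.075],"y": [-0.024,-0.047,-0.071,-0.071,-0.071],"z": [0,0.01,0.02,0.02,0.02],"rz": [0,0,-0.008,-0.008,-0.008]}' | sed -n 2,6p
python3 - <<'E'
from h import *
m=camera_model("wrist"); print(m["rvec"],m["tvec"])
cv2.imwrite("pics/w5.png",read_camera("wrist"))
E
python3 go.py .656 -.0723 .092 1.385
```

```text
tool_pos: [0.6553, -0.0739, 0.1983]
eef_rot: [0.097, 0.995, 0.0, -0.001]
ft_force: [-1.0, 0.4, 0.0]
grip_width: 0.0204
grasp_force: 20.9
[-2.23904501 -1.84341929 -0.27555083] [-0.05258209 -0.64997284  0.13892532]
shift [-0.0011  0.0007  0.107 ] turn -0.007 yaw 1.378 q6 -1.53 t 17.53 F [ 0.6 -0.2 -0.4]
```

View pics/w5.png

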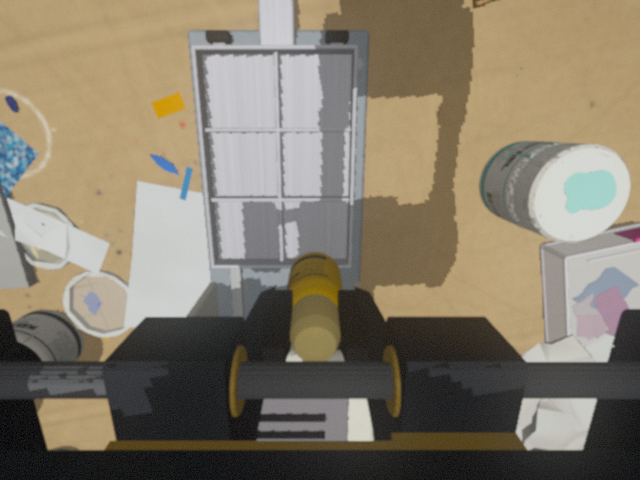

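w5: tray rim corners at (193,48), (358,46), (211,268), (352,265); divider crossings at (280,130) and (281,198). The bottle hangs upright in the fingers.

```bash

python3 - <<'E' | sed -n '/===/,$p'
from W3 import *
print("===")
W5=dict(W1,rvec=[-2.23904501,-1.84341929,-.27555083],tvec=[-.05258209,-.64997284,.13892532])
x=fit([(W5,(193,48),(-.084,-.059,.043)),(W5,(358,46),(-.084,.059,.043)),(W5,(211,268),(.084,-.059,.043)),(W5,(352,265),(.084,.059,.043)),(W5,(280,130),(-.027,0,.037)),(W5,(281,198),(.027,0,.037))],[.5975,-.0908,-.187])
for a in(.054,0,-.054):
  for b in(.029,-.029): print(pose(x,x[2],[a,b,0]).round(4))
E
```

```text
===
[ 0.5992 -0.0916 -0.1926] [[-1.5, -3.1], [1.6, -1.2], [0.9, 0.6], [0.4, 3.5], [-1.2, 0.1], [-0.2, 2.0]]
[ 0.6577 -0.0735  0.    ]
[ 0.6466 -0.1304  0.    ]
[ 0.6047 -0.0632  0.    ]
[ 0.5936 -0.1201  0.    ]
[ 0.5517 -0.0528  0.    ]
[ 0.5406 -0.1097  0.    ]
```

```bash
python3 inch.py '{"x": [-0.001,-0.001,-0.001,-0.001,-0.001],"y": [0.001,0.001,0.001,0.001,0.001],"z": [0.03,0.06,0.085,0.095,0.1],"rz": [0,0,0,0,0]}' | sed -n 2,6p
python3 inch.py '{"x": [0,0,0,0],"y": [0,0,0,0],"z": [0.001,0.003,0.005,0.005],"rz": [0,0,0,0]}' | sed -n 2,6p
```

```text
tool_pos: [0.6547, -0.0704, 0.0978]
eef_rot: [0.095, 0.995, 0.0, -0.002]
ft_force: [0.2, -0.9, 0.2]
grip_width: 0.0201
grasp_force: 20.9
tool_pos: [0.6578, -0.0719, 0.0963]
eef_rot: [0.096, 0.995, -0.0, 0.001]
ft_force: [1.1, -0.8, -0.5]
grip_width: 0.02
grasp_force: 20.9
```

```bash
python3 inch.py '{"x": [0,0,0],"y": [0,0,0],"z": [0.001,0.002,0.002],"rz": [0,0,0]}' | sed -n 2,4p
python3 inch.py '{"x": [0,0,0],"y": [0,0,0],"z": [0.001,0.002,0.002],"rz": [0,0,0]}' | sed -n 2,4p
```

```text
tool_pos: [0.657, -0.0719, 0.093]
eef_rot: [0.096, 0.995, -0.0, 0.0]
ft_force: [-1.1, 0.4, -0.2]
tool_pos: [0.658, -0.0722, 0.0926]
eef_rot: [0.096, 0.995, -0.0, 0.001]
ft_force: [-2.5, -0.4, 6.6]
```

```bash
python3 inch.py '{"x": [0,0,0],"y": [0,0,0],"z": [0,0,0],"rz": [0,0,0]}' 0.036 | sed -n 4,5p
python3 inch.py '{"x": [0,0,0,0,0],"y": [0,0,0,0,0],"z": [-0.02,-0.05,-0.09,-0.12,-0.12],"rz": [0,0,0,0,0]}' | sed -n 2,5p
python3 inch.py '{"x": [0.02,0.04,0.06,0.08,0.1],"y": [0.03,0.05,0.08,0.1,0.12],"z": [0,0,0,0,0],"rz": [0.12,0.24,0.36,0.48,0.6]}' 0.05 | sed -n 4,5p
python3 inch.py '{"x": [0,0,0,0,0],"y": [0,0,0,0,0],"z": [0,0,0,0,0],"rz": [0.12,0.24,0.36,0.48,0.6]}' | sed -n 4,6p
python3 go.py .4671 .1805 .2 .17
```

```text
ft_force: [-0.9, -0.2, -0.3]
grip_width: 0.0354
tool_pos: [0.661, -0.0724, 0.219]
eef_rot: [0.096, 0.995, -0.0, 0.006]
ft_force: [0.2, -0.5, 1.3]
grip_width: 0.0357
ft_force: [-0.4, 0.1, -0.1]
grip_width: 0.0497
ft_force: [0.6, 0.0, 0.3]
grip_width: 0.05
grasp_force: 0.0
shift [ 0.1332 -0.0922  0.0098] turn 0.003 yaw 0.173 q6 -0.1 t 20.28 F [0.6 0.  0.3]
```

```bash
python3 inch.py '{"x": [0.03,0.07,0.1,0.133,0.133],"y": [-0.02,-0.045,-0.07,-0.092,-0.092],"z": [0,0,0,0,0],"rz": [0,0,0,0,0]}' | sed -n 2,2p
python3 inch.py '{"x": [0,0,0,0],"y": [0,0,0,0],"z": [0.03,0.05,0.05,0.05],"rz": [0,0,0,0]}' | sed -n 2,2p
python3 go.py .4671 .1805 .074 .17
python3 - <<'E'
from h import *
m=camera_model("wrist"); print(proj(m,[[.4671,.1805,.081]]))
cv2.imwrite("pics/w6.png",read_camera("wrist"))
E
```

```text
tool_pos: [0.4621, 0.1828, 0.2092]
tool_pos: [0.4662, 0.1789, 0.1592]
shift [0.0015 0.0015 0.0852] turn 0.009 yaw 0.179 q6 0.14 t 21.03 F [-0.3  0.8  0.5]
[[317.99321512 260.71663073]]
```

View pics/w6.png

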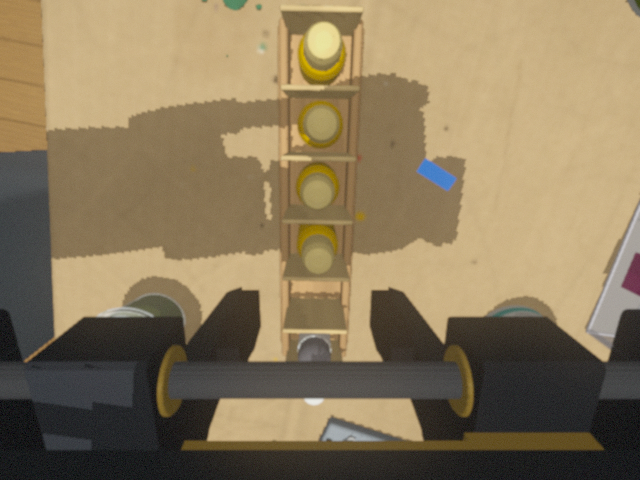

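w6: remaining cap tops at (318,254), (318,189), (321,123), (323,44), with the fingers straddling the rack correctly.

```bash

python3 - <<'E'
from h import *
m=camera_model("wrist")
for p in((318,254),(318,189),(321,123),(323,44)): print(at(m,p,.081))
E
python3 inch.py '{"x": [0.003,0.003,0.003,0.003,0.003],"y": [0,0,0,0,0],"z": [0.03,0.06,0.084,0.084,0.084],"rz": [0,0,0,0,0]}' | sed -n 2,5p
python3 inch.py '{"x": [0,0,0,0,0],"y": [0,0,0,0,0],"z": [0,0,0,0,0],"rz": [0,0,0,0,0]}' 0 20 | sed -n 4,6p
python3 inch.py '{"x": [0,0],"y": [0,0],"z": [0,0],"rz": [0,0]}' | sed -n 2,6p
```

```text
[0.4679 0.1846 0.081 ]
[0.4607 0.2233 0.081 ]
[0.4558 0.2588 0.081 ]
[0.4498 0.2966 0.081 ]
tool_pos: [0.4669, 0.1821, 0.0769]
eef_rot: [0.641, 0.767, -0.001, -0.0]
ft_force: [0.9, -0.4, 0.4]
grip_width: 0.0498
ft_force: [-0.2, 0.4, 5.3]
grip_width: 0.0197
grasp_force: 20.0
tool_pos: [0.4676, 0.1828, 0.0779]
eef_rot: [0.641, 0.767, 0.001, 0.0]
ft_force: [-0.7, -0.4, 6.5]
grip_width: 0.0202
grasp_force: 20.0
```

```bash
python3 inch.py '{"x": [0,0,0,0,0],"y": [0,0,0,0,0],"z": [-0.01,-0.04,-0.08,-0.12,-0.14],"rz": [0,0,0,0,0]}' | sed -n 4,6p
python3 inch.py '{"x": [-0.035,-0.07,-0.105,-0.14,-0.175],"y": [0.02,0.04,0.06,0.08,0.1],"z": [0,0,0,0,0],"rz": [-0.12,-0.24,-0.36,-0.48,-0.6]}' | sed -n 5,6p
python3 inch.py '{"x": [0,0,0,0,0],"y": [-0.02,-0.04,-0.06,-0.08,-0.1],"z": [0,0,0,0,0],"rz": [-0.12,-0.24,-0.36,-0.48,-0.6]}' | sed -n 5,6p
python3 go.py .6466 -.1304 .2 1.38
```

```text
ft_force: [1.4, 0.1, 0.6]
grip_width: 0.02
grasp_force: 20.0
grip_width: 0.0205
grasp_force: 20.0
grip_width: 0.0202
grasp_force: 20.0
shift [-0.138  -0.0644  0.0165] turn 0.004 yaw 1.384 q6 -1.51 t 23.33 F [0.1 0.2 0.3]
```

```bash
python3 inch.py '{"x": [-0.035,-0.07,-0.105,-0.138,-0.138],"y": [-0.016,-0.032,-0.048,-0.064,-0.064],"z": [0,0,0,0,0],"rz": [0,0,0,0,0]}' | sed -n 5,6p
python3 inch.py '{"x": [0,0,0,0,0],"y": [0,0,0,0,0],"z": [0,0.03,0.06,0.08,0.08],"rz": [0,0,0,0,0]}' | sed -n 2,6p
python3 go.py .6466 -.1304 .097 1.38
```

```text
grip_width: 0.02
grasp_force: 20.0
tool_pos: [0.642, -0.128, 0.1312]
eef_rot: [0.096, 0.995, 0.001, -0.005]
ft_force: [-1.6, 0.3, -1.2]
grip_width: 0.0202
grasp_force: 20.0
shift [-0.0053 -0.0015  0.0341] turn -0.001 yaw 1.379 q6 -1.61 t 24.17 F [-1.6  0.3 -1.2]
```

```bash
python3 inch.py '{"x": [-0.002,-0.002,-0.002,-0.002,-0.002],"y": [0,0,0,0,0],"z": [0.015,0.026,0.032,0.034,0.034],"rz": [0,0,0,0,0]}' | sed -n 2,6p
python3 inch.py '{"x": [0,0,0],"y": [0,0,0],"z": [0.001,0.002,0.002],"rz": [0,0,0]}' | sed -n 2,4p
python3 inch.py '{"x": [0,0,0],"y": [0,0,0],"z": [0.001,0.002,0.002],"rz": [0,0,0]}' | sed -n 2,4p
```

```text
tool_pos: [0.6491, -0.1303, 0.1026]
eef_rot: [0.096, 0.995, 0.0, -0.0]
ft_force: [-0.3, -0.1, -0.8]
grip_width: 0.02
grasp_force: 20.0
tool_pos: [0.6496, -0.1306, 0.1013]
eef_rot: [0.096, 0.995, -0.0, 0.001]
ft_force: [-0.0, 1.0, -0.7]
tool_pos: [0.6491, -0.1305, 0.0986]
eef_rot: [0.096, 0.995, 0.0, -0.0]
ft_force: [0.7, -0.2, -0.7]
```

```bash

python3 inch.py '{"x": [0,0,0],"y": [0,0,0],"z": [0.001,0.002,0.002],"rz": [0,0,0]}' | sed -n 2,4p
python3 inch.py '{"x": [0,0,0],"y": [0,0,0],"z": [0.001,0.002,0.002],"rz": [0,0,0]}' | sed -n 2,4p
```

```text
tool_pos: [0.649, -0.1304, 0.0964]
eef_rot: [0.096, 0.995, 0.0, -0.0]
ft_force: [-0.4, 0.3, -0.3]
tool_pos: [0.6494, -0.1305, 0.095]
eef_rot: [0.096, 0.995, -0.0, 0.0]
ft_force: [-0.4, 0.2, 1.1]
```

```bash
python3 inch.py '{"x": [0,0,0],"y": [0,0,0],"z": [0.001,0.001,0.001],"rz": [0,0,0]}' | sed -n 2,4p
python3 inch.py '{"x": [0,0,0],"y": [0,0,0],"z": [0,0,0],"rz": [0,0,0]}' 0.036 | sed -n 4,5p
python3 inch.py '{"x": [0,0,0,0,0],"y": [0,0,0,0,0],"z": [-0.02,-0.05,-0.09,-0.12,-0.12],"rz": [0,0,0,0,0]}' | sed -n 2,5p
python3 inch.py '{"x": [0.02,0.04,0.06,0.08,0.1],"y": [0.04,0.075,0.11,0.145,0.18],"z": [0,0,0,0,0],"rz": [0.12,0.24,0.36,0.48,0.6]}' 0.05 | sed -n 4,5p
python3 inch.py '{"x": [0.03,0.06,0.08,0.1,0.1],"y": [0,0,0,0,0],"z": [0,0,0,0,0],"rz": [0.12,0.24,0.36,0.48,0.6]}' | sed -n 4,6p
python3 go.py .4610 .2215 .15 .17
```

```text
tool_pos: [0.6498, -0.1307, 0.0949]
eef_rot: [0.096, 0.995, -0.0, 0.001]
ft_force: [-2.1, 0.0, 5.1]
ft_force: [0.1, 0.8, 0.4]
grip_width: 0.0354
tool_pos: [0.6533, -0.1314, 0.2221]
eef_rot: [0.096, 0.995, -0.001, 0.006]
ft_force: [1.4, 0.3, 0.7]
grip_width: 0.0361
ft_force: [0.6, 1.0, -0.0]
grip_width: 0.05
ft_force: [-0.3, -0.4, -0.5]
grip_width: 0.0504
grasp_force: 0.0
shift [ 0.0908 -0.0358  0.0628] turn 0.006 yaw 0.176 q6 0.04 t 27.33 F [-0.3 -0.4 -0.5]
```

```bash
python3 inch.py '{"x": [0.03,0.06,0.091,0.091,0.091],"y": [-0.012,-0.024,-0.036,-0.036,-0.036],"z": [0,0,0.02,0.05,0.063],"rz": [0,0,0.006,0.006,0.006]}' | sed -n 2,2p
python3 inch.py '{"x": [0,0,0],"y": [0,0,0],"z": [0,0,0],"rz": [0,0,0]}' | sed -n 2,2p
python3 go.py .461 .2220 .076 .17
```

```text
tool_pos: [0.4608, 0.2201, 0.1474]
tool_pos: [0.4643, 0.2193, 0.1513]
shift [ 0.0032 -0.0029  0.0753] turn 0.003 yaw 0.173 q6 0.22 t 28.0 F [ 0.9 -0.5 -0.3]
```

```bash

python3 inch.py '{"x": [0.002,0.002,0.002,0.002,0.002],"y": [-0.002,-0.002,-0.002,-0.002,-0.002],"z": [0.03,0.06,0.075,0.075,0.075],"rz": [0,0,0,0,0]}' | sed -n 2,5p
python3 inch.py '{"x": [0,0,0,0,0],"y": [0,0,0,0,0],"z": [0,0,0,0,0],"rz": [0,0,0,0,0]}' 0 20 | sed -n 4,6p
python3 inch.py '{"x": [0,0],"y": [0,0],"z": [0,0],"rz": [0,0]}' | sed -n 2,6p
python3 inch.py '{"x": [0,0,0,0,0],"y": [0,0,0,0,0],"z": [-0.01,-0.04,-0.08,-0.12,-0.14],"rz": [0,0,0,0,0]}' | sed -n 4,6p
python3 inch.py '{"x": [-0.035,-0.07,-0.105,-0.14,-0.175],"y": [0.015,0.03,0.045,0.06,0.075],"z": [0,0,0,0,0],"rz": [-0.12,-0.24,-0.36,-0.48,-0.6]}' | sed -n 5,6p
python3 inch.py '{"x": [0,0,0,0,0],"y": [-0.02,-0.04,-0.06,-0.08,-0.1],"z": [0,0,0,0,0],"rz": [-0.12,-0.24,-0.36,-0.48,-0.6]}' | sed -n 5,6p
python3 go.py .6047 -.0632 .13 1.38
```

```text
tool_pos: [0.462, 0.2207, 0.0763]
eef_rot: [0.644, 0.765, 0.0, 0.0]
ft_force: [-0.2, 1.1, 0.8]
grip_width: 0.0501
ft_force: [-1.8, -0.2, 3.9]
grip_width: 0.0203
grasp_force: 19.9
tool_pos: [0.462, 0.2212, 0.0766]
eef_rot: [0.643, 0.766, 0.001, 0.0]
ft_force: [-0.7, -0.9, 6.4]
grip_width: 0.0201
grasp_force: 19.9
ft_force: [0.4, 0.1, -0.8]
grip_width: 0.0203
grasp_force: 19.9
grip_width: 0.0202
grasp_force: 20.1
grip_width: 0.0207
grasp_force: 20.1
shift [-0.1227 -0.0317  0.0856] turn -0.016 yaw 1.364 q6 -1.43 t 30.25 F [ 0.7 -0.3  0.7]
```

```bash
python3 inch.py '{"x": [-0.035,-0.07,-0.1,-0.122,-0.122],"y": [-0.01,-0.02,-0.027,-0.032,-0.032],"z": [0,0,0,0,0.02],"rz": [0,0,-0.016,-0.016,-0.016]}' | sed -n 5,6p
python3 inch.py '{"x": [0,0,0,0,0],"y": [0,0,0,0,0],"z": [0.03,0.06,0.066,0.066,0.066],"rz": [0,0,0,0,0]}' | sed -n 2,6p
python3 go.py .6047 -.0632 .097 1.38
```

```text
grip_width: 0.0199
grasp_force: 20.1
tool_pos: [0.6048, -0.0632, 0.1303]
eef_rot: [0.098, 0.995, -0.0, -0.0]
ft_force: [-0.3, -0.0, -0.1]
grip_width: 0.0203
grasp_force: 20.1
shift [0.     0.     0.0333] turn -0.006 yaw 1.374 q6 -1.52 t 31.08 F [-0.3 -0.  -0.1]
```

Contact expected at TCP z ≈ 0.094.

```bash
python3 inch.py '{"x": [0,0,0,0,0],"y": [0,0,0,0,0],"z": [0.015,0.026,0.032,0.033,0.033],"rz": [0,0,0,0,0]}' | sed -n 2,4p
python3 inch.py '{"x": [0,0,0],"y": [0,0,0],"z": [0.001,0.002,0.002],"rz": [0,0,0]}' | sed -n 2,4p
python3 inch.py '{"x": [0,0,0],"y": [0,0,0],"z": [0.001,0.0015,0.0015],"rz": [0,0,0]}' | sed -n 2,4p
```

```text
tool_pos: [0.6047, -0.0632, 0.097]
eef_rot: [0.098, 0.995, 0.0, -0.0]
ft_force: [0.1, 0.9, -0.5]
tool_pos: [0.605, -0.0633, 0.0951]
eef_rot: [0.098, 0.995, -0.0, 0.0]
ft_force: [0.2, 0.4, -0.0]
tool_pos: [0.6051, -0.0634, 0.0937]
eef_rot: [0.098, 0.995, -0.0, 0.0]
ft_force: [0.2, -0.4, 1.9]
```

```bash
python3 inch.py '{"x": [0,0,0],"y": [0,0,0],"z": [0,0,0],"rz": [0,0,0]}' 0.036 | sed -n 4,5p
python3 inch.py '{"x": [0,0,0,0,0],"y": [0,0,0,0,0],"z": [-0.02,-0.05,-0.09,-0.12,-0.12],"rz": [0,0,0,0,0]}' | sed -n 2,5p
python3 inch.py '{"x": [0.02,0.04,0.06,0.08,0.1],"y": [0.04,0.075,0.11,0.145,0.18],"z": [0,0,0,0,0],"rz": [0.12,0.24,0.36,0.48,0.6]}' 0.05 | sed -n 4,5p
python3 inch.py '{"x": [0.03,0.06,0.08,0.1,0.1],"y": [0,0,0,0,0],"z": [0,0,0,0,0],"rz": [0.12,0.24,0.36,0.48,0.6]}' | sed -n 4,6p
python3 go.py .4555 .2580 .15 .17
```

```text
ft_force: [0.3, 0.2, -0.2]
grip_width: 0.0356
tool_pos: [0.609, -0.0639, 0.2215]
eef_rot: [0.098, 0.995, -0.0, 0.006]
ft_force: [1.2, 0.6, 0.2]
grip_width: 0.0359
ft_force: [-0.1, 0.3, 0.5]
grip_width: 0.0505
ft_force: [0.1, -0.4, -0.2]
grip_width: 0.0501
grasp_force: 0.0
shift [ 0.0604 -0.0036  0.0625] turn 0.014 yaw 0.184 q6 0.17 t 33.5 F [ 0.1 -0.4 -0.2]
```

```bash
python3 inch.py '{"x": [0.03,0.06,0.06,0.06,0.06],"y": [-0.002,-0.004,-0.004,-0.004,-0.004],"z": [0,0,0.03,0.06,0.06],"rz": [0.014,0.014,0.014,0.014,0.014]}' | sed -n 2,2p
python3 inch.py '{"x": [0,0,0],"y": [0,0,0],"z": [0,0,0],"rz": [0,0,0]}' | sed -n 2,2p
python3 go.py .4555 .258 .076 .17
python3 - <<'E'
from h import *
m=camera_model("wrist"); print(proj(m,[[.4555,.258,.081],[.4495,.2966,.081]]))
cv2.imwrite("pics/w7.png",read_camera("wrist"))
cv2.imwrite("pics/sc7.png",cv2.resize(read_camera("scene")[140:400,180:420],None,fx=2,fy=2))
E
```

```text
tool_pos: [0.4536, 0.2541, 0.1472]
tool_pos: [0.4593, 0.2558, 0.1551]
shift [ 0.0028 -0.0036  0.0791] turn 0.003 yaw 0.173 q6 0.29 t 34.17 F [0.5 0.5 0.5]
[[309.53882862 261.09611378]
 [310.5998083  195.45361288]]
```

View pics/w7.png

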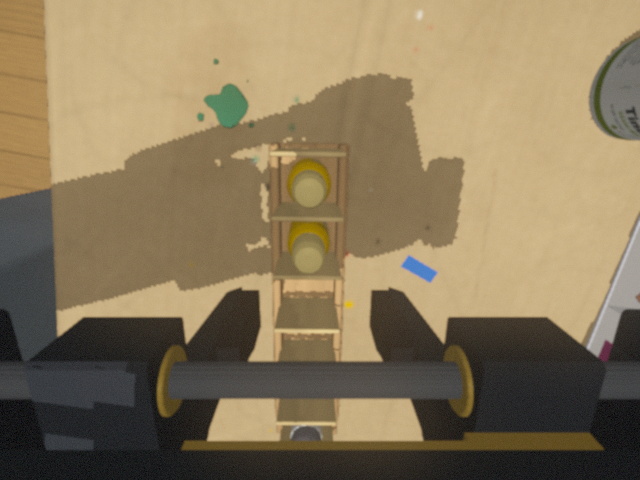

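View pics/sc7.png

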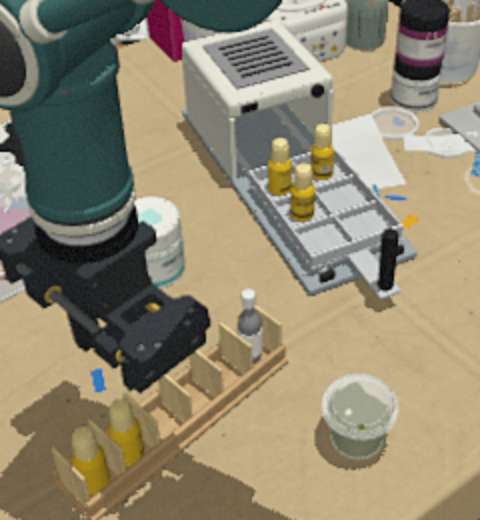

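w7: caps at (309,256) and (311,189), as predicted to a few pixels. sc7: three bottles stand in the two far pockets and the middle-left one, and the slim bottle is in place.

```bash

python3 inch.py '{"x": [0.003,0.003,0.003,0.003,0.003],"y": [-0.002,-0.002,-0.002,-0.002,-0.002],"z": [0.03,0.06,0.077,0.077,0.077],"rz": [0,0,0,0,0]}' | sed -n 2,5p
python3 inch.py '{"x": [0,0,0,0,0],"y": [0,0,0,0,0],"z": [0,0,0,0,0],"rz": [0,0,0,0,0]}' 0 20 | sed -n 4,6p
python3 inch.py '{"x": [0,0],"y": [0,0],"z": [0,0],"rz": [0,0]}' | sed -n 2,6p
python3 inch.py '{"x": [0,0,0,0,0],"y": [0,0,0,0,0],"z": [-0.01,-0.04,-0.08,-0.12,-0.14],"rz": [0,0,0,0,0]}' | sed -n 4,6p
python3 inch.py '{"x": [-0.035,-0.07,-0.105,-0.14,-0.175],"y": [0.01,0.02,0.03,0.04,0.05],"z": [0,0,0,0,0],"rz": [-0.12,-0.24,-0.36,-0.48,-0.6]}' | sed -n 5,6p
python3 inch.py '{"x": [0,0,0,0,0],"y": [-0.03,-0.06,-0.09,-0.12,-0.15],"z": [0,0,0,0,0],"rz": [-0.12,-0.24,-0.36,-0.48,-0.6]}' | sed -n 5,6p
python3 go.py .5936 -.1201 .13 1.38
```

```text
tool_pos: [0.4555, 0.2579, 0.0764]
eef_rot: [0.643, 0.766, -0.0, -0.0]
ft_force: [1.0, -0.7, 0.8]
grip_width: 0.0502
ft_force: [-1.0, -0.7, 6.3]
grip_width: 0.0199
grasp_force: 20.0
tool_pos: [0.4561, 0.2585, 0.0772]
eef_rot: [0.643, 0.766, 0.001, 0.0]
ft_force: [-1.5, -1.1, 7.1]
grip_width: 0.02
grasp_force: 20.0
ft_force: [0.4, 0.9, 0.5]
grip_width: 0.0202
grasp_force: 20.0
grip_width: 0.02
grasp_force: 20.0
grip_width: 0.0198
grasp_force: 20.0
shift [-0.1901 -0.075   0.0861] turn -0.019 yaw 1.361 q6 -1.44 t 36.52 F [-0.5 -0.5  0.6]
```

```bash
python3 inch.py '{"x": [-0.035,-0.075,-0.115,-0.15,-0.175],"y": [-0.015,-0.03,-0.045,-0.06,-0.07],"z": [0,0,0,0,0],"rz": [0,0,0,-0.019,-0.019]}' | sed -n 5,6p
python3 inch.py '{"x": [-0.015,-0.015,-0.015,-0.015,-0.015],"y": [-0.005,-0.005,-0.005,-0.005,-0.005],"z": [0,0.03,0.06,0.085,0.085],"rz": [0,0,0,0,0]}' | sed -n 2,6p
python3 inch.py '{"x": [0,0,0],"y": [0,0,0],"z": [0,0,0],"rz": [0,0,0]}' | sed -n 2,2p
python3 go.py .5936 -.1201 .097 1.38
```

```text
grip_width: 0.02
grasp_force: 20.0
tool_pos: [0.5899, -0.1191, 0.1252]
eef_rot: [0.099, 0.995, 0.001, -0.006]
ft_force: [-1.5, 1.2, -1.6]
grip_width: 0.0202
grasp_force: 20.0
tool_pos: [0.5959, -0.1203, 0.1338]
shift [ 0.0025 -0.0003  0.0368] turn -0.006 yaw 1.374 q6 -1.61 t 37.6 F [-0.3  0.9 -0.4]
```

```bash
python3 inch.py '{"x": [0,0,0,0,0],"y": [0,0,0,0,0],"z": [0.015,0.026,0.032,0.033,0.033],"rz": [0,0,0,0,0]}' | sed -n 2,4p
python3 inch.py '{"x": [0,0,0],"y": [0,0,0],"z": [0.001,0.002,0.002],"rz": [0,0,0]}' | sed -n 2,4p
python3 inch.py '{"x": [0,0,0],"y": [0,0,0],"z": [0.001,0.0015,0.0015],"rz": [0,0,0]}' | sed -n 2,4p
```

```text
tool_pos: [0.5941, -0.1198, 0.098]
eef_rot: [0.098, 0.995, 0.0, -0.0]
ft_force: [0.2, -0.3, -0.1]
tool_pos: [0.5946, -0.12, 0.0966]
eef_rot: [0.098, 0.995, -0.0, 0.0]
ft_force: [-1.0, 0.0, 0.1]
tool_pos: [0.5943, -0.12, 0.0947]
eef_rot: [0.098, 0.995, 0.0, -0.0]
ft_force: [-0.0, 0.3, -0.7]
```

```bash

python3 inch.py '{"x": [0,0,0],"y": [0,0,0],"z": [0.001,0.0015,0.0015],"rz": [0,0,0]}' | sed -n 2,4p
python3 inch.py '{"x": [0,0,0],"y": [0,0,0],"z": [0,0,0],"rz": [0,0,0]}' 0.036 | sed -n 4,5p
python3 inch.py '{"x": [0,0,0,0,0],"y": [0,0,0,0,0],"z": [-0.02,-0.05,-0.09,-0.12,-0.12],"rz": [0,0,0,0,0]}' | sed -n 2,5p
python3 inch.py '{"x": [0.02,0.04,0.06,0.08,0.1],"y": [0.04,0.075,0.11,0.145,0.18],"z": [0,0,0,0,0],"rz": [0.12,0.24,0.36,0.48,0.6]}' 0.05 | sed -n 4,5p
python3 inch.py '{"x": [0.035,0.07,0.1,0.13,0.15],"y": [0,0,0,0,0],"z": [0,0,0,0,0],"rz": [0.12,0.24,0.36,0.48,0.6]}' | sed -n 4,6p
python3 go.py .4500 .2966 .15 .17
```

```text
tool_pos: [0.595, -0.1202, 0.0943]
eef_rot: [0.098, 0.995, -0.0, 0.001]
ft_force: [-0.7, -0.5, 5.3]
ft_force: [-0.3, 0.3, 0.6]
grip_width: 0.0359
tool_pos: [0.5985, -0.1209, 0.2212]
eef_rot: [0.098, 0.995, -0.001, 0.006]
ft_force: [1.1, -0.2, 1.6]
grip_width: 0.036
ft_force: [1.3, -0.1, 0.8]
grip_width: 0.0503
ft_force: [0.3, -0.7, -0.4]
grip_width: 0.0498
grasp_force: 0.0
shift [0.1112 0.0462 0.0623] turn 0.011 yaw 0.181 q6 0.16 t 40.27 F [ 0.3 -0.7 -0.4]
```

```bash
python3 inch.py '{"x": [0.035,0.07,0.1,0.111,0.111],"y": [0.015,0.03,0.042,0.046,0.046],"z": [0,0,0,0.03,0.06],"rz": [0,0.011,0.011,0.011,0.011]}' | sed -n 2,2p
python3 inch.py '{"x": [0,0,0],"y": [0,0,0],"z": [0,0,0],"rz": [0,0,0]}' | sed -n 2,2p
python3 go.py .45 .2966 .076 .17
```

```text
tool_pos: [0.4539, 0.2993, 0.1545]
tool_pos: [0.4519, 0.2949, 0.1537]
shift [ 0.002  -0.0015  0.0777] turn 0.005 yaw 0.175 q6 0.36 t 40.93 F [ 0.3 -0.3  1.2]
```

```bash

python3 inch.py '{"x": [0.002,0.002,0.002,0.002,0.002],"y": [-0.001,-0.001,-0.001,-0.001,-0.001],"z": [0.03,0.06,0.077,0.077,0.077],"rz": [0,0,0,0,0]}' | sed -n 2,5p
python3 inch.py '{"x": [0,0,0,0,0],"y": [0,0,0,0,0],"z": [0,0,0,0,0],"rz": [0,0,0,0,0]}' 0 20 | sed -n 4,6p
python3 inch.py '{"x": [0,0],"y": [0,0],"z": [0,0],"rz": [0,0]}' | sed -n 2,6p
python3 inch.py '{"x": [0,0,0,0,0],"y": [0,0,0,0,0],"z": [-0.01,-0.04,-0.08,-0.12,-0.14],"rz": [0,0,0,0,0]}' | sed -n 4,6p
python3 inch.py '{"x": [-0.035,-0.07,-0.105,-0.14,-0.175],"y": [0.005,0.01,0.015,0.02,0.025],"z": [0,0,0,0,0],"rz": [-0.12,-0.24,-0.36,-0.48,-0.6]}' | sed -n 5,6p
python3 inch.py '{"x": [0,0,0,0,0],"y": [-0.03,-0.06,-0.09,-0.12,-0.15],"z": [0,0,0,0,0],"rz": [-0.12,-0.24,-0.36,-0.48,-0.6]}' | sed -n 5,6p
python3 go.py .5517 -.0528 .13 1.38
```

```text
tool_pos: [0.451, 0.2968, 0.0773]
eef_rot: [0.643, 0.766, 0.0, 0.0]
ft_force: [0.4, -0.9, 0.8]
grip_width: 0.0501
ft_force: [-0.9, 0.5, 4.4]
grip_width: 0.0198
grasp_force: 20.0
tool_pos: [0.4511, 0.2975, 0.0773]
eef_rot: [0.643, 0.766, 0.001, 0.0]
ft_force: [-0.4, -0.1, 7.3]
grip_width: 0.0199
grasp_force: 20.0
ft_force: [0.3, 0.9, -0.2]
grip_width: 0.0197
grasp_force: 20.0
grip_width: 0.0198
grasp_force: 20.1
grip_width: 0.02
grasp_force: 20.1
shift [-0.17   -0.0467  0.0859] turn -0.012 yaw 1.368 q6 -1.36 t 43.18 F [-0.  -0.6 -0.7]
```

```bash
python3 inch.py '{"x": [-0.035,-0.075,-0.11,-0.14,-0.16],"y": [-0.01,-0.02,-0.03,-0.04,-0.047],"z": [0,0,0,0,0],"rz": [0,0,0,-0.012,-0.012]}' | sed -n 5,6p
python3 inch.py '{"x": [-0.01,-0.01,-0.01,-0.01,-0.01],"y": [0,0,0,0,0],"z": [0,0.03,0.06,0.085,0.085],"rz": [0,0,0,0,0]}' | sed -n 5,6p
python3 inch.py '{"x": [0,0,0],"y": [0,0,0],"z": [0,0,0],"rz": [0,0,0]}' | sed -n 2,2p
python3 go.py .5517 -.0528 .097 1.38
```

```text
grip_width: 0.0203
grasp_force: 20.1
grip_width: 0.0198
grasp_force: 20.1
tool_pos: [0.5543, -0.0529, 0.1336]
shift [ 0.0027 -0.0004  0.0366] turn -0.006 yaw 1.374 q6 -1.51 t 44.27 F [-0.1  0.2 -0.3]
```

```bash
python3 inch.py '{"x": [0.001,0.001,0.001,0.001,0.001],"y": [0,0,0,0,0],"z": [0.015,0.026,0.032,0.033,0.033],"rz": [0,0,0,0,0]}' | sed -n 2,4p
python3 inch.py '{"x": [0,0,0],"y": [0,0,0],"z": [0.001,0.002,0.002],"rz": [0,0,0]}' | sed -n 2,4p
python3 inch.py '{"x": [0,0,0],"y": [0,0,0],"z": [0.001,0.0015,0.0015],"rz": [0,0,0]}' | sed -n 2,4p
python3 inch.py '{"x": [0,0,0],"y": [0,0,0],"z": [0.001,0.001,0.001],"rz": [0,0,0]}' | sed -n 2,4p
```

```text
tool_pos: [0.5516, -0.0528, 0.098]
eef_rot: [0.098, 0.995, -0.0, -0.0]
ft_force: [0.3, 0.1, -0.4]
tool_pos: [0.5521, -0.0529, 0.0965]
eef_rot: [0.098, 0.995, -0.0, 0.0]
ft_force: [-0.2, -0.7, -0.8]
tool_pos: [0.5518, -0.0528, 0.0947]
eef_rot: [0.098, 0.995, -0.0, -0.0]
ft_force: [0.1, -0.4, -1.3]
tool_pos: [0.5522, -0.0529, 0.0943]
eef_rot: [0.098, 0.995, -0.0, 0.0]
ft_force: [0.6, -0.2, 3.7]
```

```bash
python3 inch.py '{"x": [0,0,0],"y": [0,0,0],"z": [0,0,0],"rz": [0,0,0]}' 0.036 | sed -n 4,5p
python3 inch.py '{"x": [0,0,0,0,0],"y": [0,0,0,0,0],"z": [-0.02,-0.05,-0.09,-0.12,-0.12],"rz": [0,0,0,0,0]}' | sed -n 5,5p
python3 inch.py '{"x": [0.03,0.06,0.09,0.095,0.095],"y": [0,0,0,0,0],"z": [0,0,0,0,0],"rz": [0,0,0,0,0]}' 0.06 | sed -n 5,5p
python3 inch.py '{"x": [0,0],"y": [0,0],"z": [0,0],"rz": [0,0]}' | sed -n 2,3p
python3 go.py .4565 -.0644 .092 1.38
python3 - <<'E'
from h import *
a=cv2.resize(read_camera("scene")[140:340,180:420],None,fx=1.6,fy=1.6)
b=cv2.resize(read_camera("side")[200:400,190:430],None,fx=1.6,fy=1.6)
cv2.imwrite("pics/c8.png",np.hstack([a,b]))
E
```

```text
ft_force: [0.3, 0.1, 0.4]
grip_width: 0.0355
grip_width: 0.036
grip_width: 0.06
tool_pos: [0.4598, -0.0344, 0.214]
eef_rot: [0.098, 0.995, -0.0, 0.001]
shift [-0.0025 -0.03    0.122 ] turn -0.006 yaw 1.374 q6 -1.5 t 46.68 F [ 0.1  0.4 -0.3]
```

View pics/c8.png

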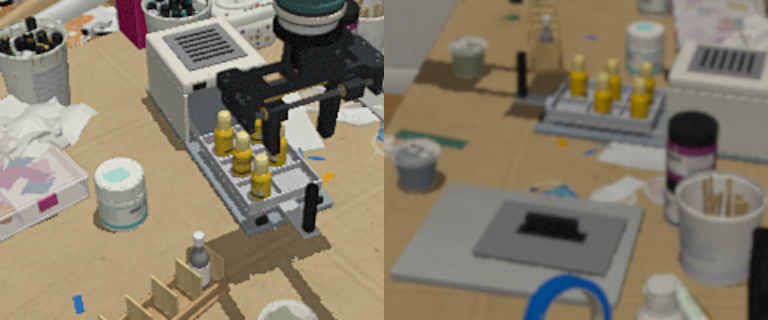

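c8: five bottles stand upright in the tray and the slim bottle is in its stall. The cover has shifted a little on the board, with corners in the right pane at (512,200), (613,207), (598,272), (475,262); I'll check whether it still lies wholly on the board.

```bash

python3 - <<'E' | sed -n '/===/,$p'
from fit import *
print("===")
c,s=np.cos(bd[2]),np.sin(bd[2])
for U,V in((512,200),(613,207),(598,272),(475,262)):
    p=at(D,(190+(U-384)/1.6,200+V/1.6),.021)-np.array([*bd[:2],0]); print((c*p[0]+s*p[1]).round(3),(-s*p[0]+c*p[1]).round(3))
E
python3 inch.py '{"x": [-0.002,-0.002,-0.002,-0.002,-0.002],"y": [-0.03,-0.03,-0.03,-0.03,-0.03],"z": [0.03,0.06,0.09,0.121,0.121],"rz": [0,0,0,0,0]}' | sed -n 2,5p
python3 inch.py '{"x": [0,0],"y": [0,0],"z": [0,0],"rz": [0,0]}' | sed -n 2,4p
python3 go.py .4565 -.0644 .092 1.38
```

```text
===
-0.035 0.068
0.102 0.078
0.109 -0.064
-0.042 -0.074
tool_pos: [0.4505, -0.0635, 0.087]
eef_rot: [0.099, 0.995, 0.001, -0.006]
ft_force: [-1.0, 0.8, -1.3]
grip_width: 0.0597
tool_pos: [0.4561, -0.0643, 0.0939]
eef_rot: [0.098, 0.995, -0.0, 0.001]
ft_force: [0.8, 0.7, -0.1]
shift [-0.0004 -0.      0.0019] turn -0.006 yaw 1.374 q6 -1.57 t 47.37 F [ 0.8  0.7 -0.1]
```

```bash

python3 inch.py '{"x": [0,0,0,0,0],"y": [0,0,0,0,0],"z": [0,0,0,0,0],"rz": [0,0,0,0,0]}' 0 30 | sed -n 5,6p
python3 inch.py '{"x": [0,0,0],"y": [0,0,0],"z": [0,0,0],"rz": [0,0,0]}' | sed -n 2,6p
python3 inch.py '{"x": [-0.002,-0.005,-0.01,-0.015,-0.02],"y": [0,0,0,0,0],"z": [0,0,0,0,0],"rz": [0,0,0,0,0]}' | sed -n 2,4p
python3 inch.py '{"x": [-0.006,-0.012,-0.018,-0.024,-0.03],"y": [0,0,0,0,0],"z": [0,0,0,0,0],"rz": [0,0,0,0,0]}' | sed -n 2,4p
python3 inch.py '{"x": [-0.006,-0.012,-0.018,-0.024,-0.03],"y": [0,0,0,0,0],"z": [0,0,0,0,0],"rz": [0,0,0,0,0]}' | sed -n 2,4p
```

```text
grip_width: 0.029
grasp_force: 0.0
tool_pos: [0.455, -0.0636, 0.093]
eef_rot: [0.099, 0.995, 0.0, 0.0]
ft_force: [-0.1, 1.9, 2.1]
grip_width: 0.0171
grasp_force: 30.0
tool_pos: [0.4749, -0.0676, 0.093]
eef_rot: [0.098, 0.995, 0.0, -0.0]
ft_force: [-1.5, 4.4, 5.1]
tool_pos: [0.5044, -0.0734, 0.093]
eef_rot: [0.098, 0.995, 0.001, -0.0]
ft_force: [-1.1, 5.6, 5.9]
tool_pos: [0.5339, -0.0791, 0.093]
eef_rot: [0.098, 0.995, 0.001, -0.0]
ft_force: [-1.8, 5.8, 5.8]
```

```bash

python3 inch.py '{"x": [-0.006,-0.012,-0.018,-0.024,-0.03],"y": [0,0,0,0,0],"z": [0,0,0,0,0],"rz": [0,0,0,0,0]}' | sed -n 2,4p
python3 inch.py '{"x": [-0.006,-0.012,-0.018,-0.024,-0.03],"y": [0,0,0,0,0],"z": [0,0,0,0,0],"rz": [0,0,0,0,0]}' | sed -n 2,4p
python3 inch.py '{"x": [-0.006,-0.012,-0.018,-0.024,-0.03],"y": [0,0,0,0,0],"z": [0,0,0,0,0],"rz": [0,0,0,0,0]}' | sed -n 2,5p
python3 inch.py '{"x": [-0.004,-0.007,-0.01,-0.012,-0.014],"y": [0,0,0,0,0],"z": [0,0,0,0,0],"rz": [0,0,0,0,0]}' | sed -n 2,5p
python3 inch.py '{"x": [-0.001,-0.002,-0.003,-0.004,-0.004],"y": [0,0,0,0,0],"z": [0,0,0,0,0],"rz": [0,0,0,0,0]}' | sed -n 2,5p
```

```text
tool_pos: [0.5634, -0.0849, 0.093]
eef_rot: [0.098, 0.995, 0.001, 0.0]
ft_force: [-2.1, 5.6, 5.5]
tool_pos: [0.5928, -0.0907, 0.093]
eef_rot: [0.098, 0.995, 0.001, 0.0]
ft_force: [-0.7, 5.5, 5.8]
tool_pos: [0.6222, -0.0964, 0.093]
eef_rot: [0.098, 0.995, 0.001, 0.0]
ft_force: [-0.9, 5.5, 5.2]
grip_width: 0.0172
tool_pos: [0.6359, -0.0991, 0.093]
eef_rot: [0.098, 0.995, 0.001, 0.0]
ft_force: [-0.8, 5.5, 4.7]
grip_width: 0.0171
tool_pos: [0.6395, -0.0998, 0.093]
eef_rot: [0.098, 0.995, 0.001, -0.0]
ft_force: [-1.8, 6.0, 5.2]
grip_width: 0.0169
```

Travel so far is 188 mm; feel for the stop.

```bash

python3 inch.py '{"x": [-0.001,-0.002,-0.003,-0.003],"y": [0,0,0,0],"z": [0,0,0,0],"rz": [0,0,0,0]}' | sed -n 2,4p
python3 inch.py '{"x": [-0.001,-0.002,-0.003,-0.003],"y": [0,0,0,0],"z": [0,0,0,0],"rz": [0,0,0,0]}' | sed -n 2,4p
python3 inch.py '{"x": [-0.001,-0.002,-0.003,-0.003],"y": [0,0,0,0],"z": [0,0,0,0],"rz": [0,0,0,0]}' | sed -n 2,4p
```

```text
tool_pos: [0.6397, -0.0999, 0.093]
eef_rot: [0.098, 0.995, 0.001, -0.003]
ft_force: [-9.4, 8.6, 13.5]
tool_pos: [0.6398, -0.0999, 0.0929]
eef_rot: [0.098, 0.995, 0.001, -0.007]
ft_force: [-18.2, 8.7, 19.9]
tool_pos: [0.64, -0.0999, 0.0929]
eef_rot: [0.098, 0.995, 0.002, -0.01]
ft_force: [-27.2, 9.6, 26.8]
```

```bash

python3 inch.py '{"x": [0.003,0.006,0.007,0.007],"y": [0,0,0,0],"z": [0,0,0,0],"rz": [0,0,0,0]}' | sed -n 2,4p
python3 inch.py '{"x": [0,0,0,0],"y": [0,0,0,0],"z": [0,0,0,0],"rz": [0,0,0,0]}' 0.06 | sed -n 2,5p
python3 inch.py '{"x": [0,0,0,0,0],"y": [0,0,0,0,0],"z": [-0.03,-0.06,-0.1,-0.14,-0.14],"rz": [0,0,0,0,0]}' | sed -n 2,4p
python3 inch.py '{"x": [0.03,0.06,0.08,0.09,0.1],"y": [0.03,0.06,0.09,0.12,0.14],"z": [0,0,0,0,0],"rz": [0,0,0,0,0]}' | sed -n 2,4p
python3 - <<'E'
from h import *
im=read_camera("scene"); im2=read_camera("side")
a=cv2.resize(im[140:330,190:430],None,fx=1.6,fy=1.6); b=cv2.resize(im2[210:400,190:450],None,fx=1.6,fy=1.6)
cv2.imwrite("pics/c9.png",np.hstack([a,b])[:, :800]); print(manip.observe()["time_s"])
E
```

```text
tool_pos: [0.6396, -0.0998, 0.093]
eef_rot: [0.098, 0.995, 0.001, -0.002]
ft_force: [-7.6, 6.4, 8.8]
tool_pos: [0.6412, -0.1017, 0.0922]
eef_rot: [0.098, 0.995, -0.0, -0.0]
ft_force: [-0.5, 0.3, 0.2]
grip_width: 0.0415
tool_pos: [0.6461, -0.1026, 0.243]
eef_rot: [0.098, 0.995, -0.001, 0.008]
ft_force: [1.8, -0.6, 1.1]
tool_pos: [0.5698, 0.0576, 0.2326]
eef_rot: [0.098, 0.995, 0.0, 0.0]
ft_force: [1.2, -0.2, 0.6]
53.9667
```

View pics/c9.png

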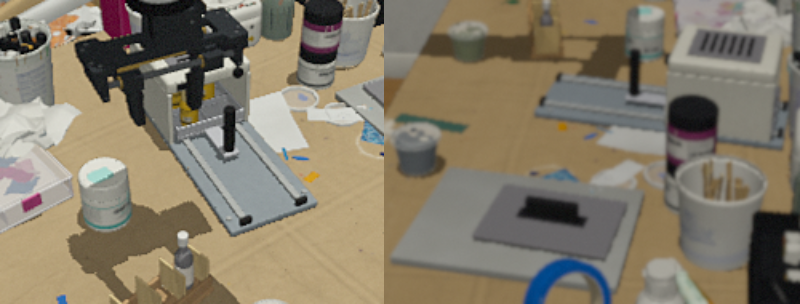

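c9: the tray is home with the near bottle standing under the hood (the gripper hides the others). The cover is flat on the board, the slim bottle is in its stall, and the robot is clear.

```bash
python3 inch.py '{"x": [0,0,0],"y": [0,0,0],"z": [0,0,0],"rz": [0,0,0]}' | sed -n 1,1p; python3 -c "
from station import manip, read_camera, camera_model
print(manip.sign_off())"
```

```text
time_s: 54.22
the job is handed in; nothing more can be done
None
```

I've handed the job in at 54 s: all five droppers are in the tray, which is pushed home to its far stop; the cover lies flat on the board, and the slim bottle is still in its stall. All five stood upright just before the slow push; the gripper hid all but one in the last picture.

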